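# Pack the washing machine's two-layer spares box

### The arm

A 6-joint arm with a two-finger parallel gripper is mounted at the origin on the work surface. World frame = base frame: x ahead of the robot, y to its left, z up, the work surface at z = 0. Lengths are in mm, angles in rad, forces in N, time in s.
With the tool pointing down it reaches from about 300 to 775 mm from the base axis. Payload 14.6 kg.
Tool frame: the origin (TCP) lies between the finger pads; the fingertips stand manip.finger_overhang ahead of it and the grasp point (between the pads) lies 11 mm behind it (manip.finger_overhang is the distance from the TCP to the fingertips, in mm); z points along the fingers, y is the line along which they close (so a half turn about z gives the same grasp; the last joint's range is limited). The gripper opens to 94 mm and grips with 3 to 60 N. Pads are 16 mm wide; open, the fingers measure 119 mm over their backs; the gripper's body (75 mm by 177 mm) begins 78 mm behind the grasp point.
Start: joints at [-1.222, 0.3, 1.521, -0, 1.321, -0.067], TCP at [222.149, -503.129, 213.446] pointing down, gripper open.
Joint ranges: [-3.03, 3.03], [-0.79, 2.21], [0.23, 2.52], [-1.04, 4.18], [0, 3.07], [-2.55, 2.55]. Speed limits (rad/s): [2.22, 2.22, 2.57, 3.14, 3.14, 3.14].

### API

Orientations are given as a rotation vector (axis times angle).
In Python, from rig import manip gives the robot as it stands.
- The arm moves only by the tool drive_tool, never from a script. Its argument "steps" is a list of rows, each an object of numbers: "tx", "ty", "tz": the shift along the tool's x, y, z in mm; "ax", "ay", "az": the turn, a rotation vector about the tool's x, y, z in rad; "gripper": the opening, from 0 (shut) to 1 (fully open). In form: [{"tx": .., "ty": .., "tz": .., "ax": .., "ay": .., "az": .., "gripper": ..}, ...]. A call has exactly 10 rows; each row shifts and turns the commanded pose from where the row before left it, along the tool's axes as they then stand; what a row does not reach is not made up. A row lasts 1/10 s, in which the tool goes at most 50 mm and 8.59 degrees, less where a joint would pass 70% of its speed; a pose out of reach is approached as far as the arm can. A call is refused whole if a number of a shift passes 50 or a number of a turn 0.15, either way. A call with a gripper value outside its range is refused whole. The fingers move at their own pace and stop on an object; "newtons" is the grip in N (left out, the last holds). Time passes only in rows, so rows that do not move let the fingers close, or fill a call up. It gives the time, the measured TCP pose, the force, the opening and the grip force at its end, in the units of the state.
- manip.state(): the state, without advancing time (a new reading comes with each control period).
- manip.camera(name): name is "scene" or "top"; returns the picture (420x560x3 uint8, red, green, blue); there is no depth.
- manip.get_calibration(name): a dict with "fovy" (degrees; the focal length in pixels is half the picture's height over the tangent of half this angle, whatever the lens; pixels are square), "cx", "cy" (the principal point, pixels), "k1" (the pictures are not rectified: a ray, as slopes to the right and down, at radius r is drawn at 1 + k1 r^2 times it, then the intrinsics apply), "extrinsics" (4x4, takes a point from camera to world coordinates). Camera axes: x right, y up, looking along -z (the intrinsics and any distortion apply to the point x, -y, -z); pixel columns grow to the right and rows downward; lengths in mm; the calibration is good to about 2 mm. A picture is of the moment at which its call begins. get_calibration takes no time and is no camera call.
- manip.hand_in(): hands the job in; it is judged then, once.
The state is a dict: "clock": time; "joints": joint angles; "joint_velocities": joint speeds; "effort": joint torques, N m; "position": TCP position; "eef_rot": TCP orientation; "wrist_force": force on the tool from outside, world axes, zero at the start; "torque": the same for the moment, N m; "opening": finger opening in mm; "grip_force": force on a finger pad.
Only numpy, scipy, OpenCV 4.12 (cv2) and the standard library are available. Lean on these libraries where they do the work, as an engineer would, in place of code of your own. Each camera call takes 0.05 s, during which the arm holds its last target. There are 200 camera calls.

### The job

Pack the washing machine's spares into the beige two-layer box: first stand the brass hose coupling in the bottom compartment with the yellow pad and the black rubber foot in the one with the red pad, then seat the black divider tray level inside the box above them, either way round. Last, stand the blue filter plug in the tray's blue bay and the white cap in its white bay, everything upright. Leave the drink can and the green carton where they are.

Things in the scene. Friction and masses are not known exactly. Their poses are not given: they have to be found in the camera images.
- kit_box: Beige open box fixed to the counter, 120 (x) x 170 (y) x 65 mm, walls and floor 5 mm. Origin: centre of underside. A 6 mm partition at y = 0, top at z = 45 mm, makes two bottom compartments, 110 (x) x 77 (y) mm, centred at y = +-40 mm. 20 x 20 mm blocks in the four corners, tops also at z = 45 mm: the tray rests on them and the partition, its underside at z = 45 mm.
- yellow_pad: Yellow pad, 66 (x) x 56 (y) x 2 mm, fixed on the floor of one of the box's two compartments (it may be either one) and marking it. Origin: centre of its underside, 5 mm above the counter; axes parallel to the box's. Things stand on its top, 2 mm above its origin.
- red_pad: Red pad, 66 (x) x 56 (y) x 2 mm, fixed on the floor of the box's other compartment. Origin: centre of its underside, 5 mm above the counter; axes parallel to the box's. Things stand on its top, 2 mm above its origin.
- tray: Loose black divider tray, about 160 g, 96 (x) x 146 (y) mm; 7 mm free all round in the box. Origin: centre of underside. Floor 5 mm thick, rim and middle divider 14 mm high. Upright grip fin at its middle, 10 mm thick (y), 50 mm long (x), top at z = 45 mm: pinch it from above across y. Bays 90 (x) x 65 (y) mm, centred at y = +37.5 mm (blue floor) and y = -37.5 mm (white floor).
- coupling: Loose brass hose coupling, round: collar 40 mm diameter up to 20 mm high, neck 32 mm diameter above it, 32 mm high in all, dark bore on top; about 110 g, standing upright. Origin: centre of its underside, z up.
- foot: Loose levelling foot: black rubber base 40 mm in diameter and 18 mm high (its top edge bevelled above 14 mm), a steel nut and a 10 mm stud on top, 32 mm high in all; about 80 g, standing upright. Origin: centre of its underside, z up.
- plug: Loose blue drain filter plug: disc 42 mm in diameter and 16 mm high, with a grip bar on top 34 (x) x 8 (y) mm, 28 mm high in all; about 50 g, standing upright. Origin: centre of its underside, z up.
- cap: Loose white plastic cap, round, 40 mm in diameter up to 22 mm, tapering above to 28 mm diameter, 28 mm high; about 50 g, standing upright. Origin: centre of its underside, z up.
- can: Bystander: silver drink can with a pale top, 66 mm diameter, 115 mm high, loose. Origin: centre of its underside. Leave it alone.
- carton: Bystander: green coffee carton with an orange stripe on top and pale sides, 75 (x) x 100 (y) x 70 mm high, loose. Origin: centre of its underside. Leave it alone.
There are look-alikes about, which are no part of the job. There is more than one size of the foot; the one meant has the size given above.

How it is judged:
By the outcome, as a careful person would: the job done as asked, in the order asked, and still so for the second after the job is handed in, with the robot touching nothing.
It also fails if it takes over 131 s, if anything falls off the work surface, if the arm or the gripper's body presses on something with over 40 N, if the wrist force passes 120 N, or if a joint passes its speed limit or range.

## Working session

There is one attempt and no reset: what is moved stays moved. The work goes in short steps, Python scripts to look and compute and a tool call to move; the robot and the scene stay as the last step left them, time stands still between calls to the robot, and variables do not carry over. Pictures are saved under pics/ and viewed, at most 14 in all, crops included, and the job is handed in when it is done.

Besides the shell and the picture viewer there is one more tool, called after "Request:" by a JSON object that holds its "name" and its "arguments", one argument or row to a line. drive_tool: Moves the arm, as the interface text tells. Its arguments: {"type":"object","properties":{"steps":{"type":"array","items":{"type":"object","properties":{"tx":{"type":"number"},"ty":{"type":"number"},"tz":{"type":"number"},"ax":{"type":"number"},"ay":{"type":"number"},"az":{"type":"number"},"gripper":{"type":"number"}}}},"newtons":{"type":"number"}},"required":["steps"]}

```bash
mkdir -p pics; ls; python3 - <<'E'
from rig import manip
import cv2
print(manip.finger_overhang, manip.state())
for n in("scene","top"):
    print(n,manip.get_calibration(n))
    cv2.imwrite(f"pics/{n}0.png",cv2.cvtColor(manip.camera(n),cv2.COLOR_RGB2BGR))
E
```

```text
pics
8.0 {'clock': 0.0, 'joints': array([-1.22161840e+00,  3.00468571e-01,  1.52158882e+00,  1.99030661e-05,
        1.32066596e+00, -6.65815904e-02]), 'joint_velocities': array([ 0.00083519, -0.00124094, -0.00088242,  0.00116607,  0.00075893,
        0.00063409]), 'effort': array([ 1.56609127e-03, -5.31807196e+01, -3.52736557e+01,  7.09055574e-02,
        2.44342204e-02, -5.22872779e-05]), 'position': array([ 222.06291668, -502.90705582,  212.88442876]), 'eef_rot': array([-3.07285997e+00, -6.48140837e-01,  2.20062103e-04]), 'wrist_force': array([ 0.43191347, -0.24925845, -0.75073987]), 'torque': array([-0.01051744,  0.02165654,  0.00665735]), 'grip_force': 0.0, 'opening': 94.18119545997402}
scene {'fovy': 46.48401818639699, 'cx': 288.61650074278276, 'cy': 201.2219052298933, 'k1': -0.10519260823316162, 'extrinsics': array([[-8.75355010e-01, -3.91880271e-01,  2.83166841e-01,
         8.83489195e+02],
       [ 4.83460949e-01, -7.04184348e-01,  5.19990302e-01,
         6.15509474e+02],
       [-4.37228320e-03,  5.92076226e-01,  8.05870105e-01,
         1.00279474e+03],
       [ 0.00000000e+00,  0.00000000e+00,  0.00000000e+00,
         1.00000000e+00]])}
top {'fovy': 51.66386096595022, 'cx': 279.2299899091467, 'cy': 210.2291735357393, 'k1': -0.07798687338856503, 'extrinsics': array([[ 2.73727573e-02,  9.84558686e-01, -1.72901491e-01,
         3.58394252e+02],
       [-9.99282789e-01,  3.14784151e-02,  2.10479490e-02,
         1.55235999e+01],
       [ 2.61656059e-02,  1.72201344e-01,  9.84714201e-01,
         1.06146834e+03],
       [ 0.00000000e+00,  0.00000000e+00,  0.00000000e+00,
         1.00000000e+00]])}
```

View pics/scene0.png

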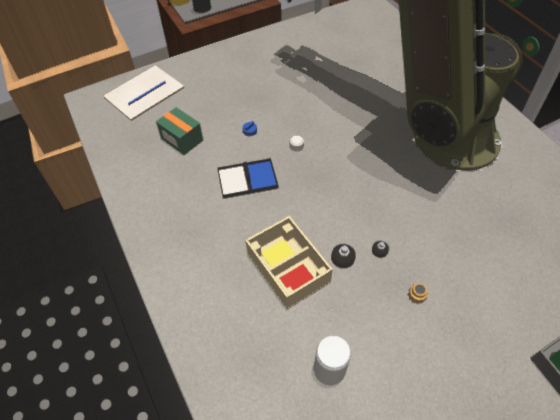

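View pics/top0.png

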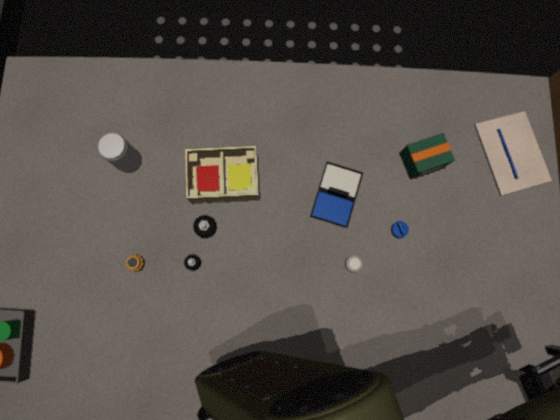

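The views show, in top pixels: coupling (134,263), small foot (192,262), big foot (205,226), box (222,175), tray (337,194), plug (400,230) and cap (354,264). I'll enlarge the crops to measure them more finely.

```bash
cat > h.py <<'E'
import numpy as np, cv2
from rig import manip
class Cam:
    def __init__(s,n):
        c=manip.get_calibration(n); s.n=n; s.k1=c["k1"]; s.E=c["extrinsics"]
        s.f=210/np.tan(np.radians(c["fovy"]/2)); s.cx,s.cy=c["cx"],c["cy"]
    def proj(s,P):
        P=np.atleast_2d(P); q=(P-s.E[:3,3])@s.E[:3,:3]
        u=np.c_[q[:,0]/-q[:,2],q[:,1]/q[:,2]]; u=u*(1+s.k1*(u**2).sum(1))[:,None]
        return u*s.f+[s.cx,s.cy]
    def ray(s,p):
        d=(np.array(p,float)-[s.cx,s.cy])/s.f; u=d.copy()
        for _ in range(20): u=d/(1+s.k1*(u@u))
        return s.E[:3,3], s.E[:3,:3]@np.array([u[0],-u[1],-1])
    def at(s,p,z):
        o,d=s.ray(p); return o+d*(z-o[2])/d[2]
def tri(cs,ps):
    A=np.zeros((3,3)); b=np.zeros(3)
    for c,p in zip(cs,ps):
        o,d=c.ray(p); d=d/np.linalg.norm(d); M=np.eye(3)-np.outer(d,d); A+=M; b+=M@o
    return np.linalg.solve(A,b)
T,S=Cam("top"),Cam("scene")
def pic(n): return cv2.cvtColor(manip.camera(n),cv2.COLOR_RGB2BGR)
def tiles(img,cs,fn):
    t=[cv2.resize(img[y:y+h*1,x:x+h*4//3],(400,300),interpolation=cv2.INTER_CUBIC) for x,y,h in cs]
    cv2.imwrite(fn,np.vstack([np.hstack(t[:2]),np.hstack(t[2:])]))
E
python3 - <<'E'
from h import *
a=cv2.imread("pics/top0.png");b=cv2.imread("pics/scene0.png")
tiles(a,[(172,138,75),(290,155,75),(120,210,75),(330,215,75)],"pics/t1.png")
tiles(b,[(230,212,96),(200,148,75),(325,232,84),(235,110,60)],"pics/s1.png")
# rough two-view heights & sizes on raw clicks
for n,p,q in [("coupling",(134,263),(419,291)),("smallfoot",(192,262),(381,247)),("bigfoot",(205,226),(344,253)),("plug",(400,230),(250,128)),("cap",(354,264),(297,142)),("tray",(337,194),(248,177)),("can",(113,147),(334,352))]:
    print(n,tri([T,S],[p,q]).round(0),T.at(p,20).round(0))
print("px/mm",T.f/1060)
E
```

```text
coupling [403. 337.  16.] [402. 337.  20.]
smallfoot [410. 199.  12.] [409. 198.  20.]
bigfoot [497. 172.  17.] [497. 172.  20.]
plug [ 504. -309.    5.] [ 502. -304.   20.]
cap [ 416. -192.   10.] [ 416. -190.   20.]
tray [ 589. -150.    6.] [ 586. -148.   20.]
can [663. 384. 102.] [689. 415.  20.]
px/mm 0.409234674894706
```

View pics/t1.png

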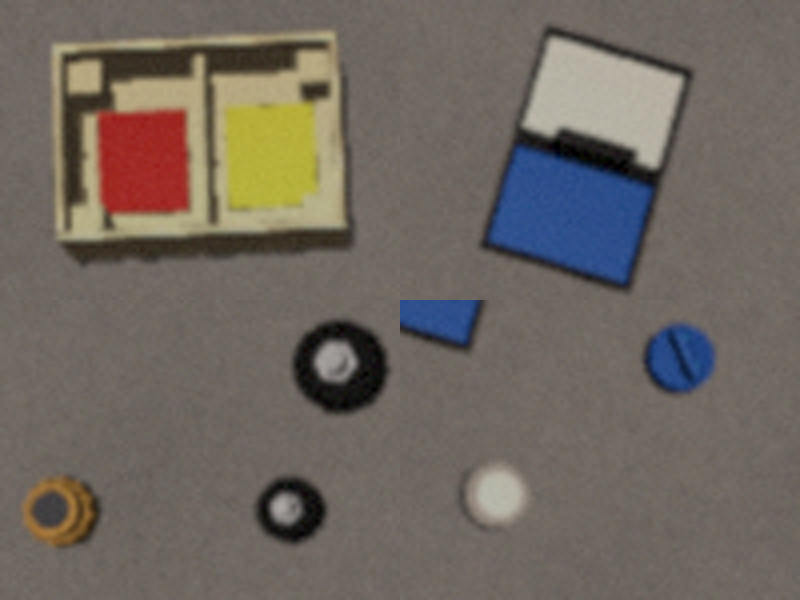

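View pics/s1.png

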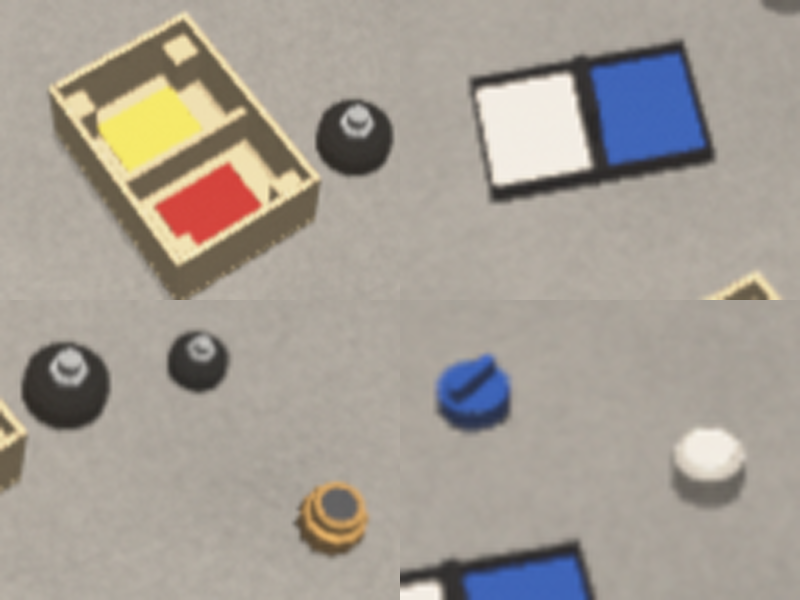

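The top crop shows the 40 mm foot as the small one, about 17 px wide at (192,262); the look-alike is about 24 px. The red pad is on the image left (+y) and the yellow pad on the right. In the top crop the blue bay points to image down-left. Next I fit poses from both views: box and tray from their corners, the small parts from their silhouettes.

```bash
cat > fit.py <<'E'
from h import *
from scipy.optimize import least_squares
def rect(name,w,l,tc,to,ts,sc,so,ss,yaw0,h,order_t,order_s):
    tp=(np.array(tc)+.5)/ts-.5+to; sp=(np.array(sc)+.5)/ss-.5+so
    C=np.array([[1,1],[1,-1],[-1,-1],[-1,1]])*[w/2,l/2]
    def pts(p):
        c,s=np.cos(p[3]),np.sin(p[3]); return np.c_[C@np.array([[c,s],[-s,c]])+p[:2],np.full(4,p[2])]
    g=T.at(tp.mean(0),h)
    def res(p):
        P=pts(p); return np.r_[(T.proj(P)[order_t]-tp).ravel(),(S.proj(P)[order_s]-sp).ravel()]
    r=least_squares(res,[g[0],g[1],h,yaw0])
    print(name,r.x.round(3),"expect z",h,"rms px",np.sqrt((r.fun**2).mean()).round(2)); return r.x
# box: top clicks order: image TL,TR,BR,BL = (+x+y),(+x-y),(-x-y),(-x+y)
# scene clicks order: top, right, bottom, left
rect("box",120,170,[(53,45),(333,32),(345,230),(58,240)],(172,138),4,[(187,13),(320,178),(180,264),(50,88)],(230,212),3.125,0.02,65,[0,1,2,3],[2,3,0,1])
# tray: tray +y -> world (-x): yaw ~ +1.83 ; tray +x -> ...
best=None
rect("tray",96,146,[(149,30),(291,72),(230,290),(84,244)],(290,155),4,[(72,78),(284,42),(314,160),(91,200)],(200,148),4,1.83,14,[1,2,3,0],[2,3,0,1])
def masks(img,roi,kind):
    x,y,w,h=roi; c=img[y:y+h,x:x+w].astype(int); hsv=cv2.cvtColor(img[y:y+h,x:x+w],cv2.COLOR_BGR2HSV).astype(int)
    bg=np.median(c.reshape(-1,3),0)
    m=(np.abs(c-bg).sum(2)>60).astype(np.uint8)
    n,l,st,cen=cv2.connectedComponentsWithStats(m)
    k=1+st[1:,4].argmax(); mm=cv2.moments((l==k).astype(np.uint8),True)
    return np.array([mm["m10"]/mm["m00"]+x,mm["m01"]/mm["m00"]+y]),st[k,2:5]
a=np.linspace(0,2*np.pi,48,endpoint=False)
def model(cam,p,prof):
    P=np.vstack([np.c_[p[0]+r*np.cos(a),p[1]+r*np.sin(a),np.full(48,p[2]+z)] for r,z in prof])
    q=cv2.convexHull(cam.proj(P).astype(np.float32)); m=cv2.moments(q)
    return np.array([m["m10"]/m["m00"],m["m01"]/m["m00"]]),np.r_[np.ptp(q[:,0],axis=0),m["m00"]]
def obj(name,ti,si,troi,sroi,prof):
    (mt,bt),(ms,bs)=masks(ti,troi,0),masks(si,sroi,0)
    r=least_squares(lambda p:np.r_[model(T,p,prof)[0]-mt,model(S,p,prof)[0]-ms],[*T.at(mt,15)[:2],0],diff_step=1e-3)
    print(name,r.x.round(1),"rms",np.sqrt((r.fun**2).mean()).round(2),"top",bt,model(T,r.x,prof)[1].round(0),"scene",bs,model(S,r.x,prof)[1].round(0)); return r.x
P=dict(coupling=[(20,0),(20,20),(16,32)],foot=[(20,0),(20,14),(16,18),(5,32)],plug=[(21,0),(21,16)],cap=[(20,0),(20,22),(14,28)])
if __name__=="__main__":
    ti=cv2.imread("pics/top0.png");si=cv2.imread("pics/scene0.png")
    obj("coupling",ti,si,(118,247,32,32),(402,272,36,38),P["coupling"])
    obj("foot",ti,si,(176,246,32,32),(366,232,34,32),P["foot"])
    obj("bigfoot",ti,si,(188,209,36,36),(328,236,33,36),[(28,0),(28,18)])
    obj("plug",ti,si,(385,214,32,32),(236,116,30,24),P["plug"])
    obj("cap",ti,si,(338,248,32,32),(284,130,28,28),P["cap"])
    # plug bar direction, top view: tile clicks
    for q in [((668-400)/4,(332-300)/4),((692-400)/4,(380-300)/4)]: print("bar",T.at((q[0]+330,q[1]+215),28).round(1))
E
python3 fit.py
```

```text
box [6.23180e+02 1.34645e+02 6.10380e+01 8.30000e-02] expect z 65 rms px 0.48
tray [ 589.887 -150.291    3.971    1.291] expect z 14 rms px 0.67
coupling [405.6 337.2   0. ] rms 0.68 top [ 20  18 248] [ 19.  17. 256.] scene [ 21  22 334] [ 20.  21. 318.]
foot [411.3 199.9   0. ] rms 0.53 top [ 19  17 223] [ 18.  17. 233.] scene [ 19  19 247] [ 18.  18. 245.]
bigfoot [498.7 174.2   0. ] rms 0.51 top [ 25  24 434] [ 24.  24. 441.] scene [ 25  26 486] [ 25.  25. 485.]
plug [ 506.1 -305.7    0. ] rms 0.41 top [ 19  18 256] [ 19.  18. 254.] scene [ 15  16 194] [ 15.  15. 181.]
cap [ 418.9 -190.8    0. ] rms 0.5 top [ 15  15 174] [ 18.  17. 242.] scene [ 15  17 196] [ 15.  16. 199.]
bar [ 517.4 -294.6   28. ]
bar [ 488.4 -308.9   28. ]
```

Both corner fits agree to about 0.5 px and every size matches the text. Heights come out 4–10 mm low, which is a calibration bias, so the table plane will be the height reference. First I turn the tool so tool x runs along box y and tool y along box x (ψ = 1.654).

Request:
{"name": "drive_tool", "arguments": {
  "steps": [
    {"az": -0.1375, "gripper": 0.75},
    {"az": -0.1375},
    {"az": -0.1375},
    {"az": -0.1375},
    {"az": -0.1375},
    {"az": -0.1375},
    {"az": -0.1375},
    {"az": -0.1375},
    {"az": -0.1375},
    {"tx": 0}
  ],
  "newtons": 20
}}

```text
validation failed for argument at $.st...
```

Request:
{"name": "drive_tool", "arguments": {
  "steps": [
    {"tx": 20, "ty": 14},
    {"tx": 38, "ty": 26},
    {"tx": 38, "ty": 26},
    {"tx": 38, "ty": 26},
    {"tx": 38, "ty": 26},
    {"tx": 38, "ty": 26},
    {"tx": 38, "ty": 26},
    {"tx": 38, "ty": 26},
    {"tx": 38, "ty": 26},
    {"tx": 38, "ty": 26}
  ]
}}

```text
validation failed for argument at $.st...
```

```bash
cat > plan.py <<'E'
import sys
from h import *
from scipy.spatial.transform import Rotation as R
BOX=np.array([623.2,134.6]);YAW=0.083
def st():
    s=manip.state(); M=R.from_rotvec(s["eef_rot"]).as_matrix(); return s,M
def to(x,y,z):
    s,M=st(); d=np.array([x,y,z])-s["position"]
    print("clock",round(s["clock"],2),"pos",s["position"].round(1),"psi",np.arctan2(M[1,0],M[0,0]).round(3),"tilt",M[2,:2].round(3),"j",s["joints"].round(2),"F",s["wrist_force"].round(1),"open",round(s["opening"],1))
    print("tool shift",(M.T@d).round(1))
if __name__=="__main__": to(*map(float,sys.argv[1:4]))
E
python3 plan.py 405 337 120
```

```text
clock 0.1 pos [ 222.1 -502.9  212.9] psi 0.416 tilt [ 0.    -0.001] j [-1.22  0.3   1.52 -0.    1.32 -0.07] F [-0.5 -0.6 -0.7] open 93.9
tool shift [ 506.6 -694.3   93.7]
```

Request:
{"name": "drive_tool", "arguments": {
  "steps": [
    {"tx": 0, "ty": 0, "tz": 0, "ax": 0, "ay": 0, "az": -0.1375, "gripper": 0.75},
    {"tx": 0, "ty": 0, "tz": 0, "ax": 0, "ay": 0, "az": -0.1375, "gripper": 0.75},
    {"tx": 0, "ty": 0, "tz": 0, "ax": 0, "ay": 0, "az": -0.1375, "gripper": 0.75},
    {"tx": 0, "ty": 0, "tz": 0, "ax": 0, "ay": 0, "az": -0.1375, "gripper": 0.75},
    {"tx": 0, "ty": 0, "tz": 0, "ax": 0, "ay": 0, "az": -0.1375, "gripper": 0.75},
    {"tx": 0, "ty": 0, "tz": 0, "ax": 0, "ay": 0, "az": -0.1375, "gripper": 0.75},
    {"tx": 0, "ty": 0, "tz": 0, "ax": 0, "ay": 0, "az": -0.1375, "gripper": 0.75},
    {"tx": 0, "ty": 0, "tz": 0, "ax": 0, "ay": 0, "az": -0.1375, "gripper": 0.75},
    {"tx": 0, "ty": 0, "tz": 0, "ax": 0, "ay": 0, "az": -0.1375, "gripper": 0.75},
    {"tx": 0, "ty": 0, "tz": 0, "ax": 0, "ay": 0, "az": 0, "gripper": 0.75}
  ],
  "newtons": 20
}}

```text
clock: 1.1
position: [222.1, -503.0, 213.1]
eef_rot: [-2.125, -2.313, -0.0]
wrist_force: [0.7, -0.0, 0.7]
opening: 70.7
grip_force: 0.0
```

Request:
{"name": "drive_tool", "arguments": {
  "steps": [
    {"tx": 20, "ty": 14, "tz": 0, "ax": 0, "ay": 0, "az": 0, "gripper": 0.75},
    {"tx": 38, "ty": 26, "tz": 0, "ax": 0, "ay": 0, "az": 0, "gripper": 0.75},
    {"tx": 38, "ty": 26, "tz": 0, "ax": 0, "ay": 0, "az": 0, "gripper": 0.75},
    {"tx": 38, "ty": 26, "tz": 0, "ax": 0, "ay": 0, "az": 0, "gripper": 0.75},
    {"tx": 38, "ty": 26, "tz": 0, "ax": 0, "ay": 0, "az": 0, "gripper": 0.75},
    {"tx": 38, "ty": 26, "tz": 0, "ax": 0, "ay": 0, "az": 0, "gripper": 0.75},
    {"tx": 38, "ty": 26, "tz": 0, "ax": 0, "ay": 0, "az": 0, "gripper": 0.75},
    {"tx": 38, "ty": 26, "tz": 0, "ax": 0, "ay": 0, "az": 0, "gripper": 0.75},
    {"tx": 38, "ty": 26, "tz": 0, "ax": 0, "ay": 0, "az": 0, "gripper": 0.75},
    {"tx": 38, "ty": 26, "tz": 0, "ax": 0, "ay": 0, "az": 0, "gripper": 0.75}
  ]
}}

```text
clock: 2.1
position: [440.0, -120.1, 213.5]
eef_rot: [2.133, 2.306, 0.0]
wrist_force: [0.2, -0.8, 0.5]
opening: 70.4
grip_force: 0.0
```

Request:
{"name": "drive_tool", "arguments": {
  "steps": [
    {"tx": 40, "ty": 0, "tz": 0, "ax": 0, "ay": 0, "az": 0, "gripper": 0.75},
    {"tx": 45, "ty": 0, "tz": 0, "ax": 0, "ay": 0, "az": 0, "gripper": 0.75},
    {"tx": 45, "ty": 0, "tz": 0, "ax": 0, "ay": 0, "az": 0, "gripper": 0.75},
    {"tx": 45, "ty": 0, "tz": 0, "ax": 0, "ay": 0, "az": 0, "gripper": 0.75},
    {"tx": 45, "ty": 0, "tz": 0, "ax": 0, "ay": 0, "az": 0, "gripper": 0.75},
    {"tx": 45, "ty": 0, "tz": 0, "ax": 0, "ay": 0, "az": 0, "gripper": 0.75},
    {"tx": 45, "ty": 0, "tz": 0, "ax": 0, "ay": 0, "az": 0, "gripper": 0.75},
    {"tx": 45, "ty": 0, "tz": 0, "ax": 0, "ay": 0, "az": 0, "gripper": 0.75},
    {"tx": 45, "ty": 0, "tz": 20, "ax": 0, "ay": 0, "az": 0, "gripper": 0.75},
    {"tx": 40, "ty": 0, "tz": 20, "ax": 0, "ay": 0, "az": 0, "gripper": 0.75}
  ]
}}

```text
clock: 3.1
position: [402.7, 318.8, 173.1]
eef_rot: [2.133, 2.307, 0.002]
wrist_force: [0.7, 0.3, -0.0]
opening: 70.4
grip_force: 0.0
```

```bash
python3 plan.py 404.5 337 11; sed -i 's/diff_step=1e-3)/x_scale=[1,1,1])/; s/(\*T.at(mt,15)\[:2\],0\]/[*T.at(mt,15)[:2],1]/' fit.py; sed -i 's/\.astype(np.float32)/.astype(np.float32)/' fit.py
python3 - <<'E'
# box & pad check: pad centroids in both views, fin top
from h import *
for n,c in(("top",T),("scene",S)):
    im=cv2.imread(f"pics/{n}0.png"); hsv=cv2.cvtColor(im,cv2.COLOR_BGR2HSV)
    x0,y0,x1,y1=(180,145,262,205) if n=="top" else (240,215,335,310)
    for nm,lo,hi in(("red",(0,150,60),(8,255,255)),("yel",(24,150,90),(36,255,255))):
        m=cv2.inRange(hsv,lo,hi); k=np.zeros_like(m); k[y0:y1,x0:x1]=m[y0:y1,x0:x1]
        ys,xs=np.nonzero(k); print(n,nm,len(xs),c.at((xs.mean(),ys.mean()),7).round(1),"px",xs.mean().round(1),ys.mean().round(1))
E
```

```text
clock 3.1 pos [402.7 318.8 173.1] psi 1.649 tilt [0.001 0.001] j [0.6  0.26 1.67 0.   1.21 0.52] F [ 0.7  0.3 -0. ] open 70.4
tool shift [ 17.9   3.  162.1]
top red 534 [619.5 174.7   7. ] px 207.3 178.0
top yel 505 [626.7  95.3   7. ] px 239.2 176.2
scene red 440 [621.7 169.    7. ] px 296.4 277.1
scene yel 0 [nan nan nan] px nan nan<stdin>:8: RuntimeWarning: Mean of empty slice.
  ret = ret.dtype.type(ret / rcount)
```

Pad centres sit at red (619.5,174.7) and yellow (626.7,95.3). Their midpoint and direction agree with the box fit of (623,135) and yaw of about 0.085. Next I go down and grip the coupling.

Request:
{"name": "drive_tool", "arguments": {
  "steps": [
    {"tx": 9, "ty": 1.5, "tz": 20, "ax": 0, "ay": 0, "az": 0, "gripper": 0.75},
    {"tx": 9, "ty": 1.5, "tz": 30, "ax": 0, "ay": 0, "az": 0, "gripper": 0.75},
    {"tx": 0, "ty": 0, "tz": 30, "ax": 0, "ay": 0, "az": 0, "gripper": 0.75},
    {"tx": 0, "ty": 0, "tz": 30, "ax": 0, "ay": 0, "az": 0, "gripper": 0.75},
    {"tx": 0, "ty": 0, "tz": 25, "ax": 0, "ay": 0, "az": 0, "gripper": 0.75},
    {"tx": 0, "ty": 0, "tz": 15, "ax": 0, "ay": 0, "az": 0, "gripper": 0.75},
    {"tx": 0, "ty": 0, "tz": 7, "ax": 0, "ay": 0, "az": 0, "gripper": 0.75},
    {"tx": 0, "ty": 0, "tz": 4, "ax": 0, "ay": 0, "az": 0, "gripper": 0.75},
    {"tx": 0, "ty": 0, "tz": 0, "ax": 0, "ay": 0, "az": 0, "gripper": 0.75},
    {"tx": 0, "ty": 0, "tz": 0, "ax": 0, "ay": 0, "az": 0, "gripper": 0.2}
  ]
}}

```text
clock: 4.1
position: [405.1, 335.0, 13.2]
eef_rot: [2.129, 2.31, 0.002]
wrist_force: [0.1, 0.1, -0.5]
opening: 65.6
grip_force: 0.0
```

Request:
{"name": "drive_tool", "arguments": {
  "steps": [
    {"tx": 0, "ty": 0, "tz": 0, "ax": 0, "ay": 0, "az": 0, "gripper": 0.2},
    {"tx": 0, "ty": 0, "tz": 0, "ax": 0, "ay": 0, "az": 0, "gripper": 0.2},
    {"tx": 0, "ty": 0, "tz": 0, "ax": 0, "ay": 0, "az": 0, "gripper": 0.2},
    {"tx": 0, "ty": 0, "tz": 0, "ax": 0, "ay": 0, "az": 0, "gripper": 0.2},
    {"tx": 0, "ty": 0, "tz": 0, "ax": 0, "ay": 0, "az": 0, "gripper": 0.2},
    {"tx": 0, "ty": 0, "tz": 0, "ax": 0, "ay": 0, "az": 0, "gripper": 0.2},
    {"tx": 0, "ty": 0, "tz": -5, "ax": 0, "ay": 0, "az": 0, "gripper": 0.2},
    {"tx": 0, "ty": 0, "tz": -15, "ax": 0, "ay": 0, "az": 0, "gripper": 0.2},
    {"tx": 0, "ty": 0, "tz": -15, "ax": 0, "ay": 0, "az": 0, "gripper": 0.2},
    {"tx": 0, "ty": 0, "tz": 0, "ax": 0, "ay": 0, "az": 0, "gripper": 0.2}
  ]
}}

```text
clock: 5.1
position: [405.4, 335.3, 49.1]
eef_rot: [2.128, 2.311, 0.004]
wrist_force: [0.1, -0.4, -1.6]
opening: 39.1
grip_force: 20.0
```

```bash
python3 plan.py 626.5 95.2 16; python3 - <<'E'
from h import *
a=pic("top");b=pic("scene")
c=[cv2.resize(i[y:y+75,x:x+100],(400,300),interpolation=cv2.INTER_CUBIC) for i,x,y in((a,80,215),(b,370,235))]
cv2.imwrite("pics/g1.png",np.hstack(c))
E
```

```text
clock 5.1 pos [405.4 335.3  49.1] psi 1.653 tilt [0.001 0.002] j [ 0.62  0.45  1.74 -0.    0.95  0.54] F [ 0.1 -0.4 -1.6] open 39.1
tool shift [-257.5  200.5   33.2]
```

View pics/g1.png

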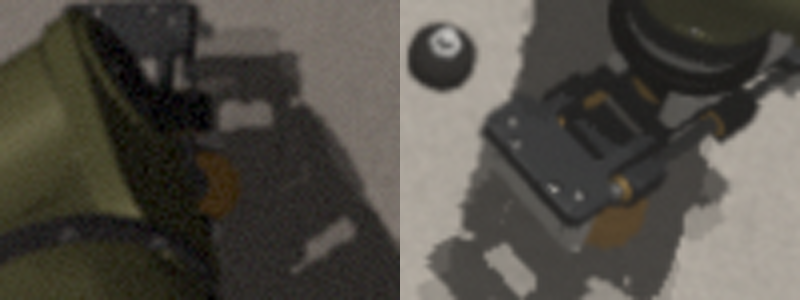

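The coupling is gripped: opening 39.1 mm, and brass shows under the fingers at tile (215,185). Its base is at TCP − 14. I carry it above the yellow pad.

Request:
{"name": "drive_tool", "arguments": {
  "steps": [
    {"tx": 0, "ty": 0, "tz": -20, "ax": 0, "ay": 0, "az": 0, "gripper": 0.2},
    {"tx": 0, "ty": 0, "tz": -30, "ax": 0, "ay": 0, "az": 0, "gripper": 0.2},
    {"tx": -15, "ty": 12, "tz": -30, "ax": 0, "ay": 0, "az": 0, "gripper": 0.2},
    {"tx": -35, "ty": 27, "tz": 0, "ax": 0, "ay": 0, "az": 0, "gripper": 0.2},
    {"tx": -40, "ty": 31, "tz": 0, "ax": 0, "ay": 0, "az": 0, "gripper": 0.2},
    {"tx": -40, "ty": 31, "tz": 0, "ax": 0, "ay": 0, "az": 0, "gripper": 0.2},
    {"tx": -40, "ty": 31, "tz": 0, "ax": 0, "ay": 0, "az": 0, "gripper": 0.2},
    {"tx": -40, "ty": 31, "tz": 0, "ax": 0, "ay": 0, "az": 0, "gripper": 0.2},
    {"tx": -32, "ty": 25, "tz": 0, "ax": 0, "ay": 0, "az": 0, "gripper": 0.2},
    {"tx": -15, "ty": 12, "tz": 0, "ax": 0, "ay": 0, "az": 0, "gripper": 0.2}
  ]
}}

```text
clock: 6.2
position: [624.8, 93.9, 125.8]
eef_rot: [-2.13, -2.308, 0.002]
wrist_force: [-0.6, 1.0, -1.9]
opening: 39.6
grip_force: 20.0
```

Request:
{"name": "drive_tool", "arguments": {
  "steps": [
    {"tx": 0, "ty": 0, "tz": 0, "ax": 0, "ay": 0, "az": 0, "gripper": 0.2},
    {"tx": 0, "ty": 0, "tz": 0, "ax": 0, "ay": 0, "az": 0, "gripper": 0.2},
    {"tx": 0, "ty": 0, "tz": 15, "ax": 0, "ay": 0, "az": 0, "gripper": 0.2},
    {"tx": 0, "ty": 0, "tz": 20, "ax": 0, "ay": 0, "az": 0, "gripper": 0.2},
    {"tx": 0, "ty": 0, "tz": 0, "ax": 0, "ay": 0, "az": 0, "gripper": 0.2},
    {"tx": 0, "ty": 0, "tz": 0, "ax": 0, "ay": 0, "az": 0, "gripper": 0.2},
    {"tx": 0, "ty": 0, "tz": 0, "ax": 0, "ay": 0, "az": 0, "gripper": 0.2},
    {"tx": 0, "ty": 0, "tz": 0, "ax": 0, "ay": 0, "az": 0, "gripper": 0.2},
    {"tx": 0, "ty": 0, "tz": 0, "ax": 0, "ay": 0, "az": 0, "gripper": 0.2},
    {"tx": 0, "ty": 0, "tz": 0, "ax": 0, "ay": 0, "az": 0, "gripper": 0.2}
  ]
}}

```text
clock: 7.2
position: [623.7, 96.9, 92.8]
eef_rot: [2.128, 2.311, 0.001]
wrist_force: [0.1, 0.6, -1.2]
opening: 39.4
grip_force: 20.0
```

```bash
python3 plan.py 626.5 95.2 22.5
```

```text
clock 7.2 pos [623.7  96.9  92.8] psi 1.653 tilt [-0.     0.001] j [ 0.1   0.59  1.39 -0.    1.16  0.01] F [ 0.1  0.6 -1.2] open 39.4
tool shift [-1.9  2.6 70.3]
```

Request:
{"name": "drive_tool", "arguments": {
  "steps": [
    {"tx": -2, "ty": 2.5, "tz": 10, "ax": 0, "ay": 0, "az": 0, "gripper": 0.2},
    {"tx": 0, "ty": 0, "tz": 20, "ax": 0, "ay": 0, "az": 0, "gripper": 0.2},
    {"tx": 0, "ty": 0, "tz": 20, "ax": 0, "ay": 0, "az": 0, "gripper": 0.2},
    {"tx": 0, "ty": 0, "tz": 10, "ax": 0, "ay": 0, "az": 0, "gripper": 0.2},
    {"tx": 0, "ty": 0, "tz": 6, "ax": 0, "ay": 0, "az": 0, "gripper": 0.2},
    {"tx": 0, "ty": 0, "tz": 4, "ax": 0, "ay": 0, "az": 0, "gripper": 0.2},
    {"tx": 0, "ty": 0, "tz": 0, "ax": 0, "ay": 0, "az": 0, "gripper": 0.2},
    {"tx": 0, "ty": 0, "tz": 0, "ax": 0, "ay": 0, "az": 0, "gripper": 0.2},
    {"tx": 0, "ty": 0, "tz": 0, "ax": 0, "ay": 0, "az": 0, "gripper": 0.2},
    {"tx": 0, "ty": 0, "tz": 0, "ax": 0, "ay": 0, "az": 0, "gripper": 0.2}
  ]
}}

```text
clock: 8.2
position: [626.5, 95.1, 23.0]
eef_rot: [2.128, 2.311, 0.001]
wrist_force: [-0.3, 0.1, -1.1]
opening: 39.4
grip_force: 20.0
```

Request:
{"name": "drive_tool", "arguments": {
  "steps": [
    {"tx": 0, "ty": 0, "tz": 1.5, "ax": 0, "ay": 0, "az": 0, "gripper": 0.2},
    {"tx": 0, "ty": 0, "tz": 0, "ax": 0, "ay": 0, "az": 0, "gripper": 0.2},
    {"tx": 0, "ty": 0, "tz": 0, "ax": 0, "ay": 0, "az": 0, "gripper": 0.6},
    {"tx": 0, "ty": 0, "tz": 0, "ax": 0, "ay": 0, "az": 0, "gripper": 0.6},
    {"tx": 0, "ty": 0, "tz": 0, "ax": 0, "ay": 0, "az": 0, "gripper": 0.6},
    {"tx": 0, "ty": 0, "tz": 0, "ax": 0, "ay": 0, "az": 0, "gripper": 0.6},
    {"tx": 0, "ty": 0, "tz": -10, "ax": 0, "ay": 0, "az": 0, "gripper": 0.6},
    {"tx": 0, "ty": 0, "tz": -30, "ax": 0, "ay": 0, "az": 0, "gripper": 0.6},
    {"tx": 0, "ty": 0, "tz": -40, "ax": 0, "ay": 0, "az": 0, "gripper": 0.6},
    {"tx": 0, "ty": 0, "tz": -30, "ax": 0, "ay": 0, "az": 0, "gripper": 0.75}
  ]
}}

```text
clock: 9.2
position: [626.6, 95.2, 134.1]
eef_rot: [2.127, 2.31, 0.003]
wrist_force: [0.8, 0.9, 0.3]
opening: 61.5
grip_force: 0.0
```

```bash
python3 plan.py 410.5 199.5 110
```

```text
clock 9.2 pos [626.6  95.2 134.1] psi 1.653 tilt [0.    0.002] j [0.09 0.55 1.35 0.   1.23 0.01] F [0.8 0.9 0.3] open 61.5
tool shift [ 121.8 -206.8   23.7]
```

Request:
{"name": "drive_tool", "arguments": {
  "steps": [
    {"tx": 10, "ty": -17, "tz": 0, "ax": 0, "ay": 0, "az": 0, "gripper": 0.75},
    {"tx": 20, "ty": -34, "tz": 0, "ax": 0, "ay": 0, "az": 0, "gripper": 0.75},
    {"tx": 24, "ty": -41, "tz": 0, "ax": 0, "ay": 0, "az": 0, "gripper": 0.75},
    {"tx": 24, "ty": -41, "tz": 0, "ax": 0, "ay": 0, "az": 0, "gripper": 0.75},
    {"tx": 24, "ty": -41, "tz": 0, "ax": 0, "ay": 0, "az": 0, "gripper": 0.75},
    {"tx": 14, "ty": -23, "tz": 10, "ax": 0, "ay": 0, "az": 0, "gripper": 0.75},
    {"tx": 6, "ty": -10, "tz": 20, "ax": 0, "ay": 0, "az": 0, "gripper": 0.75},
    {"tx": 0, "ty": 0, "tz": 20, "ax": 0, "ay": 0, "az": 0, "gripper": 0.75},
    {"tx": 0, "ty": 0, "tz": 0, "ax": 0, "ay": 0, "az": 0, "gripper": 0.75},
    {"tx": 0, "ty": 0, "tz": 0, "ax": 0, "ay": 0, "az": 0, "gripper": 0.75}
  ]
}}

```text
clock: 10.2
position: [410.3, 199.7, 81.9]
eef_rot: [2.128, 2.311, 0.001]
wrist_force: [0.2, 0.5, -0.1]
opening: 70.5
grip_force: 0.0
```

```bash
python3 plan.py 410.5 199.5 12
```

```text
clock 10.2 pos [410.3 199.7  81.9] psi 1.653 tilt [0. 0.] j [ 0.37  0.26  1.91 -0.    0.97  0.29] F [ 0.2  0.5 -0.1] open 70.5
tool shift [-0.2  0.2 69.9]
```

Request:
{"name": "drive_tool", "arguments": {
  "steps": [
    {"tx": 0, "ty": 0, "tz": 15, "ax": 0, "ay": 0, "az": 0, "gripper": 0.75},
    {"tx": 0, "ty": 0, "tz": 25, "ax": 0, "ay": 0, "az": 0, "gripper": 0.75},
    {"tx": 0, "ty": 0, "tz": 18, "ax": 0, "ay": 0, "az": 0, "gripper": 0.75},
    {"tx": 0, "ty": 0, "tz": 9, "ax": 0, "ay": 0, "az": 0, "gripper": 0.75},
    {"tx": 0, "ty": 0, "tz": 4, "ax": 0, "ay": 0, "az": 0, "gripper": 0.75},
    {"tx": 0, "ty": 0, "tz": 0, "ax": 0, "ay": 0, "az": 0, "gripper": 0.75},
    {"tx": 0, "ty": 0, "tz": 0, "ax": 0, "ay": 0, "az": 0, "gripper": 0.2},
    {"tx": 0, "ty": 0, "tz": 0, "ax": 0, "ay": 0, "az": 0, "gripper": 0.2},
    {"tx": 0, "ty": 0, "tz": 0, "ax": 0, "ay": 0, "az": 0, "gripper": 0.2},
    {"tx": 0, "ty": 0, "tz": 0, "ax": 0, "ay": 0, "az": 0, "gripper": 0.2}
  ]
}}

```text
clock: 11.2
position: [410.0, 199.7, 10.2]
eef_rot: [2.128, 2.311, 0.001]
wrist_force: [-0.1, -0.0, -0.8]
opening: 42.1
grip_force: 0.0
```

Request:
{"name": "drive_tool", "arguments": {
  "steps": [
    {"tx": 0, "ty": 0, "tz": 0, "ax": 0, "ay": 0, "az": 0, "gripper": 0.2},
    {"tx": 0, "ty": 0, "tz": 0, "ax": 0, "ay": 0, "az": 0, "gripper": 0.2},
    {"tx": 0, "ty": 0, "tz": 0, "ax": 0, "ay": 0, "az": 0, "gripper": 0.2},
    {"tx": 0, "ty": 0, "tz": -10, "ax": 0, "ay": 0, "az": 0, "gripper": 0.2},
    {"tx": 0, "ty": 0, "tz": -30, "ax": 0, "ay": 0, "az": 0, "gripper": 0.2},
    {"tx": 0, "ty": 0, "tz": -40, "ax": 0, "ay": 0, "az": 0, "gripper": 0.2},
    {"tx": 0, "ty": 0, "tz": -30, "ax": 0, "ay": 0, "az": 0, "gripper": 0.2},
    {"tx": 0, "ty": 0, "tz": -10, "ax": 0, "ay": 0, "az": 0, "gripper": 0.2},
    {"tx": 0, "ty": 0, "tz": 0, "ax": 0, "ay": 0, "az": 0, "gripper": 0.2},
    {"tx": 0, "ty": 0, "tz": 0, "ax": 0, "ay": 0, "az": 0, "gripper": 0.2}
  ]
}}

```text
clock: 12.2
position: [409.4, 199.4, 128.8]
eef_rot: [-2.128, -2.311, 0.002]
wrist_force: [0.3, 0.3, 0.2]
opening: 39.0
grip_force: 20.0
```

```bash
python3 plan.py 619.5 174.5 130
```

```text
clock 12.2 pos [409.4 199.4 128.8] psi 1.653 tilt [-0.    -0.001] j [ 0.37  0.19  1.87 -0.    1.08  0.29] F [0.3 0.3 0.2] open 39.0
tool shift [-42.2 207.4  -1.4]
```

Request:
{"name": "drive_tool", "arguments": {
  "steps": [
    {"tx": -3, "ty": 17, "tz": 0, "ax": 0, "ay": 0, "az": 0, "gripper": 0.2},
    {"tx": -7, "ty": 33, "tz": 0, "ax": 0, "ay": 0, "az": 0, "gripper": 0.2},
    {"tx": -8, "ty": 40, "tz": 0, "ax": 0, "ay": 0, "az": 0, "gripper": 0.2},
    {"tx": -8, "ty": 40, "tz": 0, "ax": 0, "ay": 0, "az": 0, "gripper": 0.2},
    {"tx": -8, "ty": 40, "tz": 0, "ax": 0, "ay": 0, "az": 0, "gripper": 0.2},
    {"tx": -5, "ty": 25, "tz": 0, "ax": 0, "ay": 0, "az": 0, "gripper": 0.2},
    {"tx": -3, "ty": 12, "tz": 0, "ax": 0, "ay": 0, "az": 0, "gripper": 0.2},
    {"tx": 0, "ty": 0, "tz": 10, "ax": 0, "ay": 0, "az": 0, "gripper": 0.2},
    {"tx": 0, "ty": 0, "tz": 20, "ax": 0, "ay": 0, "az": 0, "gripper": 0.2},
    {"tx": 0, "ty": 0, "tz": 10, "ax": 0, "ay": 0, "az": 0, "gripper": 0.2}
  ]
}}

```text
clock: 13.2
position: [617.7, 174.8, 86.4]
eef_rot: [-2.126, -2.309, 0.006]
wrist_force: [0.6, -0.0, -0.4]
opening: 39.2
grip_force: 20.0
```

Request:
{"name": "drive_tool", "arguments": {
  "steps": [
    {"tx": 0, "ty": 0, "tz": 0, "ax": 0, "ay": 0, "az": 0, "gripper": 0.2},
    {"tx": 0, "ty": 0, "tz": 15, "ax": 0, "ay": 0, "az": 0, "gripper": 0.2},
    {"tx": 0, "ty": 0, "tz": 25, "ax": 0, "ay": 0, "az": 0, "gripper": 0.2},
    {"tx": 0, "ty": 0, "tz": 15, "ax": 0, "ay": 0, "az": 0, "gripper": 0.2},
    {"tx": 0, "ty": 0, "tz": 8, "ax": 0, "ay": 0, "az": 0, "gripper": 0.2},
    {"tx": 0, "ty": 0, "tz": 3, "ax": 0, "ay": 0, "az": 0, "gripper": 0.2},
    {"tx": 0, "ty": 0, "tz": 0, "ax": 0, "ay": 0, "az": 0, "gripper": 0.2},
    {"tx": 0, "ty": 0, "tz": 0, "ax": 0, "ay": 0, "az": 0, "gripper": 0.2},
    {"tx": 0, "ty": 0, "tz": 0, "ax": 0, "ay": 0, "az": 0, "gripper": 0.2},
    {"tx": 0, "ty": 0, "tz": 0, "ax": 0, "ay": 0, "az": 0, "gripper": 0.2}
  ]
}}

```text
clock: 14.2
position: [619.9, 174.9, 24.5]
eef_rot: [2.128, 2.311, 0.001]
wrist_force: [-0.2, -1.0, -1.4]
opening: 38.8
grip_force: 20.0
```

```bash
python3 plan.py 619.5 174.5 18
```

```text
clock 14.2 pos [619.9 174.9  24.5] psi 1.653 tilt [0.    0.001] j [ 0.22  0.7   1.39 -0.    1.05  0.14] F [-0.2 -1.  -1.4] open 38.8
tool shift [-0.4 -0.4  6.5]
```

Request:
{"name": "drive_tool", "arguments": {
  "steps": [
    {"tx": 0, "ty": 0, "tz": 4, "ax": 0, "ay": 0, "az": 0, "gripper": 0.2},
    {"tx": 0, "ty": 0, "tz": 3, "ax": 0, "ay": 0, "az": 0, "gripper": 0.2},
    {"tx": 0, "ty": 0, "tz": 0, "ax": 0, "ay": 0, "az": 0, "gripper": 0.2},
    {"tx": 0, "ty": 0, "tz": 0, "ax": 0, "ay": 0, "az": 0, "gripper": 0.6},
    {"tx": 0, "ty": 0, "tz": 0, "ax": 0, "ay": 0, "az": 0, "gripper": 0.6},
    {"tx": 0, "ty": 0, "tz": 0, "ax": 0, "ay": 0, "az": 0, "gripper": 0.6},
    {"tx": 0, "ty": 0, "tz": 0, "ax": 0, "ay": 0, "az": 0, "gripper": 0.6},
    {"tx": 0, "ty": 0, "tz": -10, "ax": 0, "ay": 0, "az": 0, "gripper": 0.6},
    {"tx": 0, "ty": 0, "tz": -30, "ax": 0, "ay": 0, "az": 0, "gripper": 0.6},
    {"tx": 0, "ty": 0, "tz": -40, "ax": 0, "ay": 0, "az": 0, "gripper": 0.6}
  ]
}}

```text
clock: 15.2
position: [618.8, 174.7, 97.0]
eef_rot: [-2.127, -2.31, 0.004]
wrist_force: [0.5, -0.3, -0.3]
opening: 56.5
grip_force: 0.0
```

Request:
{"name": "drive_tool", "arguments": {
  "steps": [
    {"tx": -15, "ty": 0, "tz": -40, "ax": 0, "ay": 0, "az": 0, "gripper": 0.6},
    {"tx": -40, "ty": 0, "tz": 0, "ax": 0, "ay": 0, "az": 0, "gripper": 0.6},
    {"tx": -40, "ty": 0, "tz": 0, "ax": 0, "ay": 0, "az": 0, "gripper": 0.6},
    {"tx": -40, "ty": 0, "tz": 0, "ax": 0, "ay": 0, "az": 0, "gripper": 0.6},
    {"tx": -40, "ty": 0, "tz": 0, "ax": 0, "ay": 0, "az": 0, "gripper": 0.6},
    {"tx": -40, "ty": -10, "tz": 0, "ax": 0, "ay": 0, "az": 0, "gripper": 0.6},
    {"tx": -40, "ty": -10, "tz": 0, "ax": 0, "ay": 0, "az": 0, "gripper": 0.6},
    {"tx": -40, "ty": -10, "tz": 0, "ax": 0, "ay": 0, "az": 0, "gripper": 0.6},
    {"tx": -30, "ty": 0, "tz": 0, "ax": 0, "ay": 0, "az": 0, "gripper": 0.6},
    {"tx": 0, "ty": 0, "tz": 0, "ax": 0, "ay": 0, "az": 0.0, "gripper": 0.6}
  ]
}}

```text
clock: 16.2
position: [616.3, -155.0, 137.7]
eef_rot: [2.132, 2.306, 0.0]
wrist_force: [-0.1, 0.7, -0.1]
opening: 56.1
grip_force: 0.0
```

```bash
python3 - <<'E'
from h import *
a=pic("top");b=pic("scene"); cv2.imwrite("pics/top1.png",a);cv2.imwrite("pics/scene1.png",b)
c=[cv2.resize(i[y:y+75,x:x+100],(400,300),interpolation=cv2.INTER_CUBIC) for i,x,y in((a,172,138),(b,238,218))]
cv2.imwrite("pics/g2.png",np.hstack(c))
# tray yaw/centre from blue bay in initial pictures: edges of blue rect at its floor z=5
for n,c,z,roi in(("top",T,5,(300,155,75,75)),("scene",S,5,(215,150,70,55))):
    im=cv2.imread(f"pics/{n}0.png"); x,y,w,h=roi
    hsv=cv2.cvtColor(im,cv2.COLOR_BGR2HSV); m=np.zeros(im.shape[:2],np.uint8)
    m[y:y+h,x:x+w]=cv2.inRange(hsv[y:y+h,x:x+w],(100,120,40),(130,255,255))
    ct=max(cv2.findContours(m,0,cv2.CHAIN_APPROX_NONE)[0],key=cv2.contourArea)[:,0]
    W=np.array([c.at(p,z)[:2] for p in ct]).astype(np.float32); print(n,"blue bay",cv2.minAreaRect(W))
E
python3 plan.py 589.9 -150.3 130
```

```text
top blue bay ((554.2078857421875, -138.6683349609375), (91.35399627685547, 67.67282104492188), 74.24362182617188)
scene blue bay ((554.0404052734375, -140.94952392578125), (85.73560333251953, 64.61802673339844), 73.9970703125)
clock 16.3 pos [ 616.5 -151.6  137.4] psi 1.652 tilt [0. 0.] j [-0.3   0.55  1.34  0.    1.24 -0.38] F [ 0.8 -0.5 -0.1] open 56.5
tool shift [  3.5 -26.4   7.4]
```

View pics/g2.png

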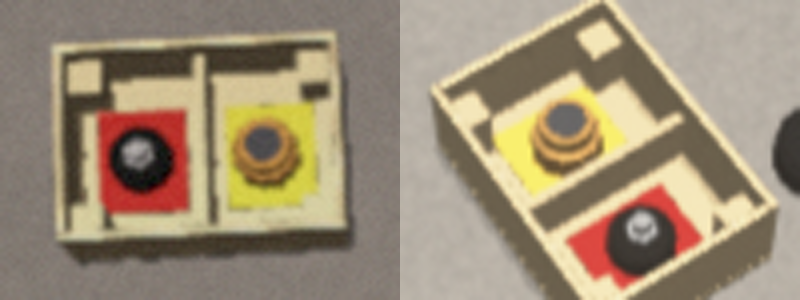

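Both parts stand upright on their pads: foot on red at tile (140,158), coupling on yellow at (265,150). The tray centre from two independent estimates is (590,-150) with yaw 1.293. Now I turn and grip the fin.

Request:
{"name": "drive_tool", "arguments": {
  "steps": [
    {"tx": 1.5, "ty": -12, "tz": 0, "ax": 0, "ay": 0, "az": 0, "gripper": 0.6},
    {"tx": 2, "ty": -14.5, "tz": 0, "ax": 0, "ay": 0, "az": 0, "gripper": 0.6},
    {"tx": 0, "ty": 0, "tz": 0, "ax": 0, "ay": 0, "az": 0.12, "gripper": 0.6},
    {"tx": 0, "ty": 0, "tz": 10, "ax": 0, "ay": 0, "az": 0.12, "gripper": 0.6},
    {"tx": 0, "ty": 0, "tz": 20, "ax": 0, "ay": 0, "az": 0.12, "gripper": 0.6},
    {"tx": 0, "ty": 0, "tz": 20, "ax": 0, "ay": 0, "az": 0, "gripper": 0.6},
    {"tx": 0, "ty": 0, "tz": 15, "ax": 0, "ay": 0, "az": 0, "gripper": 0.6},
    {"tx": 0, "ty": 0, "tz": 0, "ax": 0, "ay": 0, "az": 0, "gripper": 0.6},
    {"tx": 0, "ty": 0, "tz": 0, "ax": 0, "ay": 0, "az": 0, "gripper": 0.6},
    {"tx": 0, "ty": 0, "tz": 0, "ax": 0, "ay": 0, "az": 0, "gripper": 0.6}
  ]
}}

```text
clock: 17.3
position: [590.4, -150.1, 73.1]
eef_rot: [2.506, 1.893, 0.001]
wrist_force: [1.1, -0.4, 0.1]
opening: 56.3
grip_force: 0.0
```

```bash
python3 plan.py 590 -150.1 28
```

```text
clock 17.3 pos [ 590.4 -150.1   73.1] psi 1.294 tilt [-0.     0.002] j [-0.31  0.57  1.48  0.    1.09 -0.03] F [ 1.1 -0.4  0.1] open 56.3
tool shift [-0.1 -0.5 45.1]
```

Request:
{"name": "drive_tool", "arguments": {
  "steps": [
    {"tx": 0, "ty": -0.5, "tz": 15, "ax": 0, "ay": 0, "az": 0, "gripper": 0.6},
    {"tx": 0, "ty": 0, "tz": 15, "ax": 0, "ay": 0, "az": 0, "gripper": 0.6},
    {"tx": 0, "ty": 0, "tz": 9, "ax": 0, "ay": 0, "az": 0, "gripper": 0.6},
    {"tx": 0, "ty": 0, "tz": 5, "ax": 0, "ay": 0, "az": 0, "gripper": 0.6},
    {"tx": 0, "ty": 0, "tz": 0, "ax": 0, "ay": 0, "az": 0, "gripper": 0.0},
    {"tx": 0, "ty": 0, "tz": 0, "ax": 0, "ay": 0, "az": 0, "gripper": 0.0},
    {"tx": 0, "ty": 0, "tz": 0, "ax": 0, "ay": 0, "az": 0, "gripper": 0.0},
    {"tx": 0, "ty": 0, "tz": 0, "ax": 0, "ay": 0, "az": 0, "gripper": 0.0},
    {"tx": 0, "ty": 0, "tz": 0, "ax": 0, "ay": 0, "az": 0, "gripper": 0.0},
    {"tx": 0, "ty": 0, "tz": 0, "ax": 0, "ay": 0, "az": 0, "gripper": 0.0}
  ],
  "newtons": 35
}}

```text
clock: 18.3
position: [589.4, -150.1, 28.1]
eef_rot: [2.507, 1.893, 0.0]
wrist_force: [-0.2, -0.4, -0.4]
opening: 12.1
grip_force: 0.0
```

Request:
{"name": "drive_tool", "arguments": {
  "steps": [
    {"tx": 0, "ty": 0, "tz": 0, "ax": 0, "ay": 0, "az": 0, "gripper": 0.0},
    {"tx": 0, "ty": 0, "tz": 0, "ax": 0, "ay": 0, "az": 0, "gripper": 0.0},
    {"tx": 0, "ty": 0, "tz": 0, "ax": 0, "ay": 0, "az": 0, "gripper": 0.0},
    {"tx": 0, "ty": 0, "tz": -5, "ax": 0, "ay": 0, "az": 0, "gripper": 0.0},
    {"tx": 0, "ty": 0, "tz": -20, "ax": 0, "ay": 0, "az": 0, "gripper": 0.0},
    {"tx": 0, "ty": 0, "tz": -30, "ax": 0, "ay": 0, "az": 0, "gripper": 0.0},
    {"tx": 0, "ty": 0, "tz": -35, "ax": 0, "ay": 0, "az": 0, "gripper": 0.0},
    {"tx": 0, "ty": 0, "tz": -25, "ax": 0, "ay": 0, "az": 0, "gripper": 0.0},
    {"tx": 0, "ty": 0, "tz": -10, "ax": 0, "ay": 0, "az": 0, "gripper": 0.0},
    {"tx": 0, "ty": 0, "tz": 0, "ax": 0, "ay": 0, "az": 0, "gripper": 0.0}
  ]
}}

```text
clock: 19.3
position: [589.6, -150.1, 153.8]
eef_rot: [2.506, 1.892, 0.002]
wrist_force: [-0.0, 0.4, -0.9]
opening: 9.7
grip_force: 35.0
```

```bash
python3 plan.py 623.1 134.8 153
```

```text
clock 19.3 pos [ 589.6 -150.1  153.8] psi 1.293 tilt [-0.     0.002] j [-0.31  0.48  1.42 -0.    1.25 -0.03] F [-0.   0.4 -0.9] open 9.7
tool shift [283.2 -45.9   0.7]
```

Request:
{"name": "drive_tool", "arguments": {
  "steps": [
    {"tx": 0, "ty": 0, "tz": 0, "ax": 0, "ay": 0, "az": 0.07, "gripper": 0.0},
    {"tx": 0, "ty": 0, "tz": 0, "ax": 0, "ay": 0, "az": 0.13, "gripper": 0.0},
    {"tx": 0, "ty": 0, "tz": 0, "ax": 0, "ay": 0, "az": 0.134, "gripper": 0.0},
    {"tx": 0, "ty": 0, "tz": 0, "ax": 0, "ay": 0, "az": 0.134, "gripper": 0.0},
    {"tx": 0, "ty": 0, "tz": 0, "ax": 0, "ay": 0, "az": 0.134, "gripper": 0.0},
    {"tx": 0, "ty": 0, "tz": 0, "ax": 0, "ay": 0, "az": 0.134, "gripper": 0.0},
    {"tx": 0, "ty": 0, "tz": 0, "ax": 0, "ay": 0, "az": 0.134, "gripper": 0.0},
    {"tx": 0, "ty": 0, "tz": 0, "ax": 0, "ay": 0, "az": 0.134, "gripper": 0.0},
    {"tx": 0, "ty": 0, "tz": 0, "ax": 0, "ay": 0, "az": 0.13, "gripper": 0.0},
    {"tx": 0, "ty": 0, "tz": 0, "ax": 0, "ay": 0, "az": 0.074, "gripper": 0.0}
  ]
}}

```text
clock: 20.3
position: [588.7, -149.9, 150.7]
eef_rot: [-3.138, -0.126, 0.005]
wrist_force: [0.1, 0.8, -1.8]
opening: 9.8
grip_force: 35.0
```

Request:
{"name": "drive_tool", "arguments": {
  "steps": [
    {"tx": 3, "ty": -15, "tz": 0, "ax": 0, "ay": 0, "az": 0, "gripper": 0.0},
    {"tx": 6, "ty": -30, "tz": 0, "ax": 0, "ay": 0, "az": 0, "gripper": 0.0},
    {"tx": 7, "ty": -36, "tz": 0, "ax": 0, "ay": 0, "az": 0, "gripper": 0.0},
    {"tx": 8, "ty": -36, "tz": 0, "ax": 0, "ay": 0, "az": 0, "gripper": 0.0},
    {"tx": 8, "ty": -36, "tz": 0, "ax": 0, "ay": 0, "az": 0, "gripper": 0.0},
    {"tx": 8, "ty": -36, "tz": 0, "ax": 0, "ay": 0, "az": 0, "gripper": 0.0},
    {"tx": 7, "ty": -36, "tz": 0, "ax": 0, "ay": 0, "az": 0, "gripper": 0.0},
    {"tx": 6, "ty": -30, "tz": 0, "ax": 0, "ay": 0, "az": 0, "gripper": 0.0},
    {"tx": 3, "ty": -18, "tz": 0, "ax": 0, "ay": 0, "az": 0, "gripper": 0.0},
    {"tx": 1.5, "ty": -8, "tz": 0, "ax": 0, "ay": 0, "az": 0, "gripper": 0.0}
  ]
}}

```text
clock: 21.3
position: [622.2, 136.6, 151.9]
eef_rot: [3.138, 0.138, -0.002]
wrist_force: [0.4, -1.2, -1.9]
opening: 10.1
grip_force: 35.0
```

Request:
{"name": "drive_tool", "arguments": {
  "steps": [
    {"tx": 0, "ty": 0, "tz": 0, "ax": 0, "ay": 0, "az": 0, "gripper": 0.0},
    {"tx": 0, "ty": 0, "tz": 0, "ax": 0, "ay": 0, "az": 0, "gripper": 0.0},
    {"tx": 0, "ty": 0, "tz": 10, "ax": 0, "ay": 0, "az": 0, "gripper": 0.0},
    {"tx": 0, "ty": 0, "tz": 15, "ax": 0, "ay": 0, "az": 0, "gripper": 0.0},
    {"tx": 0, "ty": 0, "tz": 10, "ax": 0, "ay": 0, "az": 0, "gripper": 0.0},
    {"tx": 0, "ty": 0, "tz": 5, "ax": 0, "ay": 0, "az": 0, "gripper": 0.0},
    {"tx": 0, "ty": 0, "tz": 0, "ax": 0, "ay": 0, "az": 0, "gripper": 0.0},
    {"tx": 0, "ty": 0, "tz": 0, "ax": 0, "ay": 0, "az": 0, "gripper": 0.0},
    {"tx": 0, "ty": 0, "tz": 0, "ax": 0, "ay": 0, "az": 0, "gripper": 0.0},
    {"tx": 0, "ty": 0, "tz": 0, "ax": 0, "ay": 0, "az": 0, "gripper": 0.0}
  ]
}}

```text
clock: 22.3
position: [622.9, 134.9, 113.4]
eef_rot: [-3.139, -0.134, -0.001]
wrist_force: [1.2, 0.1, -0.4]
opening: 9.7
grip_force: 35.0
```

```bash
python3 plan.py 623.1 134.8 73; python3 - <<'E'
from h import *
a=pic("top");b=pic("scene"); cv2.imwrite("pics/top2.png",a);cv2.imwrite("pics/scene2.png",b)
c=[cv2.resize(i[y:y+75,x:x+100],(400,300),interpolation=cv2.INTER_CUBIC) for i,x,y in((a,172,138),(b,238,218))]
cv2.imwrite("pics/g3.png",np.hstack(c))
E
```

```text
clock 22.3 pos [622.9 134.9 113.4] psi 0.085 tilt [ 0.001 -0.   ] j [0.16 0.58 1.36 0.   1.2  1.64] F [ 1.2  0.1 -0.4] open 9.7
tool shift [ 0.2  0.1 40.4]
```

View pics/g3.png

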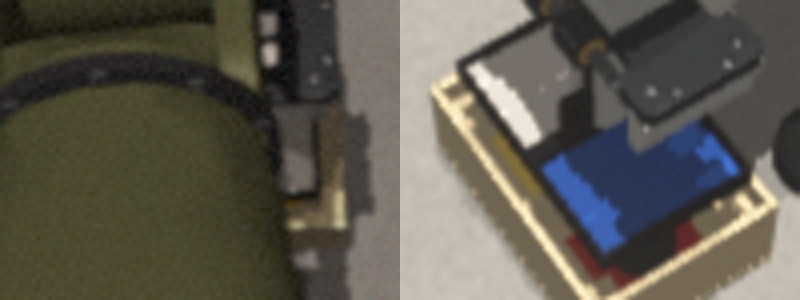

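The tray is held level and square over the box, blue bay towards +y. I compare its predicted corners with the seen ones at tile (460,65), (752,175) and (607,265) before lowering.

```bash
python3 - <<'E'
from h import *
def corners(x,y,z,yaw,w,l):
    c,s=np.cos(yaw),np.sin(yaw); C=np.array([[1,1],[1,-1],[-1,-1],[-1,1]])*[w/2,l/2]
    return np.c_[C@np.array([[c,s],[-s,c]])+[x,y],np.full(4,z)]
for nm,a in(("tray",(622.9,134.9,99.4,.085,96,146)),("box",(623.1,134.8,65,.085,120,170))):
    print(nm,((S.proj(corners(*a))-[238,218])*4+[400,0]).round(0).tolist())
E
```

```text
tray [[603.0, 254.0], [455.0, 55.0], [601.0, -25.0], [754.0, 163.0]]
box [[597.0, 313.0], [430.0, 83.0], [606.0, -14.0], [781.0, 199.0]]
```

Request:
{"name": "drive_tool", "arguments": {
  "steps": [
    {"tx": -0.5, "ty": 1, "tz": 5, "ax": 0, "ay": 0, "az": 0, "gripper": 0.0},
    {"tx": 0, "ty": 0, "tz": 10, "ax": 0, "ay": 0, "az": 0, "gripper": 0.0},
    {"tx": 0, "ty": 0, "tz": 8, "ax": 0, "ay": 0, "az": 0, "gripper": 0.0},
    {"tx": 0, "ty": 0, "tz": 5, "ax": 0, "ay": 0, "az": 0, "gripper": 0.0},
    {"tx": 0, "ty": 0, "tz": 3, "ax": 0, "ay": 0, "az": 0, "gripper": 0.0},
    {"tx": 0, "ty": 0, "tz": 3, "ax": 0, "ay": 0, "az": 0, "gripper": 0.0},
    {"tx": 0, "ty": 0, "tz": 2, "ax": 0, "ay": 0, "az": 0, "gripper": 0.0},
    {"tx": 0, "ty": 0, "tz": 0, "ax": 0, "ay": 0, "az": 0, "gripper": 0.0},
    {"tx": 0, "ty": 0, "tz": 0, "ax": 0, "ay": 0, "az": 0, "gripper": 0.0},
    {"tx": 0, "ty": 0, "tz": 0, "ax": 0, "ay": 0, "az": 0, "gripper": 0.0}
  ]
}}

```text
clock: 23.4
position: [622.4, 133.8, 77.2]
eef_rot: [-3.139, -0.134, -0.001]
wrist_force: [0.0, 0.5, -1.3]
opening: 9.9
grip_force: 35.0
```

Request:
{"name": "drive_tool", "arguments": {
  "steps": [
    {"tx": 0, "ty": 0, "tz": 2, "ax": 0, "ay": 0, "az": 0, "gripper": 0.0},
    {"tx": 0, "ty": 0, "tz": 1, "ax": 0, "ay": 0, "az": 0, "gripper": 0.0},
    {"tx": 0, "ty": 0, "tz": 0.7, "ax": 0, "ay": 0, "az": 0, "gripper": 0.0},
    {"tx": 0, "ty": 0, "tz": 0, "ax": 0, "ay": 0, "az": 0, "gripper": 0.0},
    {"tx": 0, "ty": 0, "tz": 0, "ax": 0, "ay": 0, "az": 0, "gripper": 0.0},
    {"tx": 0, "ty": 0, "tz": 0, "ax": 0, "ay": 0, "az": 0, "gripper": 0.0},
    {"tx": 0, "ty": 0, "tz": 0, "ax": 0, "ay": 0, "az": 0, "gripper": 0.0},
    {"tx": 0, "ty": 0, "tz": 0, "ax": 0, "ay": 0, "az": 0, "gripper": 0.0},
    {"tx": 0, "ty": 0, "tz": 0, "ax": 0, "ay": 0, "az": 0, "gripper": 0.0},
    {"tx": 0, "ty": 0, "tz": 0, "ax": 0, "ay": 0, "az": 0, "gripper": 0.0}
  ]
}}

```text
clock: 24.4
position: [622.3, 133.8, 73.3]
eef_rot: [3.139, 0.134, 0.0]
wrist_force: [-0.3, -0.3, -0.9]
opening: 9.8
grip_force: 35.0
```

Request:
{"name": "drive_tool", "arguments": {
  "steps": [
    {"tx": 0, "ty": 0, "tz": 0, "ax": 0, "ay": 0, "az": 0, "gripper": 0.4},
    {"tx": 0, "ty": 0, "tz": 0, "ax": 0, "ay": 0, "az": 0, "gripper": 0.4},
    {"tx": 0, "ty": 0, "tz": 0, "ax": 0, "ay": 0, "az": 0, "gripper": 0.4},
    {"tx": 0, "ty": 0, "tz": 0, "ax": 0, "ay": 0, "az": 0, "gripper": 0.4},
    {"tx": 0, "ty": 0, "tz": -10, "ax": 0, "ay": 0, "az": 0, "gripper": 0.4},
    {"tx": 0, "ty": 0, "tz": -25, "ax": 0, "ay": 0, "az": 0, "gripper": 0.4},
    {"tx": 0, "ty": 0, "tz": -30, "ax": 0, "ay": 0, "az": 0, "gripper": 0.4},
    {"tx": -5, "ty": 15, "tz": -20, "ax": 0, "ay": 0, "az": 0, "gripper": 0.75},
    {"tx": -11, "ty": 30, "tz": 0, "ax": 0, "ay": 0, "az": 0, "gripper": 0.75},
    {"tx": -15, "ty": 42, "tz": 0, "ax": 0, "ay": 0, "az": 0, "gripper": 0.75}
  ]
}}

```text
clock: 25.4
position: [598.9, 44.6, 159.7]
eef_rot: [-3.139, -0.137, -0.003]
wrist_force: [0.3, -0.5, 0.0]
opening: 58.2
grip_force: 0.0
```

Request:
{"name": "drive_tool", "arguments": {
  "steps": [
    {"tx": -15, "ty": 42, "tz": 0, "ax": 0, "ay": 0, "az": 0, "gripper": 0.75},
    {"tx": -15, "ty": 42, "tz": 0, "ax": 0, "ay": 0, "az": 0, "gripper": 0.75},
    {"tx": -15, "ty": 42, "tz": 0, "ax": 0, "ay": 0, "az": 0, "gripper": 0.75},
    {"tx": -15, "ty": 42, "tz": 0, "ax": 0, "ay": 0, "az": 0, "gripper": 0.75},
    {"tx": -15, "ty": 42, "tz": 0, "ax": 0, "ay": 0, "az": 0, "gripper": 0.75},
    {"tx": -15, "ty": 42, "tz": 0, "ax": 0, "ay": 0, "az": 0, "gripper": 0.75},
    {"tx": -15, "ty": 42, "tz": 0, "ax": 0, "ay": 0, "az": 0, "gripper": 0.75},
    {"tx": -11, "ty": 32, "tz": 0, "ax": 0, "ay": 0, "az": 0, "gripper": 0.75},
    {"tx": -6, "ty": 14, "tz": 0, "ax": 0, "ay": 0, "az": -0.1, "gripper": 0.75},
    {"tx": 0, "ty": 0, "tz": 0, "ax": 0, "ay": 0, "az": -0.14, "gripper": 0.75}
  ]
}}

```text
clock: 26.4
position: [505.4, -306.9, 159.0]
eef_rot: [3.099, 0.511, 0.001]
wrist_force: [0.4, -0.4, 0.4]
opening: 70.8
grip_force: 0.0
```

Request:
{"name": "drive_tool", "arguments": {
  "steps": [
    {"tx": 0, "ty": 0, "tz": 0, "ax": 0, "ay": 0, "az": -0.14, "gripper": 0.75},
    {"tx": 0, "ty": 0, "tz": 0, "ax": 0, "ay": 0, "az": -0.14, "gripper": 0.75},
    {"tx": 0, "ty": 0, "tz": 0, "ax": 0, "ay": 0, "az": -0.14, "gripper": 0.75},
    {"tx": 0, "ty": 0, "tz": 0, "ax": 0, "ay": 0, "az": -0.14, "gripper": 0.75},
    {"tx": 0, "ty": 0, "tz": 0, "ax": 0, "ay": 0, "az": -0.14, "gripper": 0.75},
    {"tx": 0, "ty": 0, "tz": 0, "ax": 0, "ay": 0, "az": -0.14, "gripper": 0.75},
    {"tx": 0, "ty": 0, "tz": 0, "ax": 0, "ay": 0, "az": -0.14, "gripper": 0.75},
    {"tx": 0, "ty": 0, "tz": 0, "ax": 0, "ay": 0, "az": -0.14, "gripper": 0.75},
    {"tx": 0, "ty": 0, "tz": 0, "ax": 0, "ay": 0, "az": -0.14, "gripper": 0.75},
    {"tx": 0, "ty": 0, "tz": 0, "ax": 0, "ay": 0, "az": -0.07, "gripper": 0.75}
  ],
  "newtons": 20
}}

```text
clock: 27.4
position: [506.3, -304.8, 159.1]
eef_rot: [2.119, 2.319, 0.0]
wrist_force: [-0.6, -0.7, -0.5]
opening: 70.4
grip_force: 0.0
```

```bash
python3 plan.py 505 -305.5 12; python3 - <<'E'
from h import *
a=pic("top");b=pic("scene"); cv2.imwrite("pics/top3.png",a);cv2.imwrite("pics/scene3.png",b)
c=[cv2.resize(i[y:y+75,x:x+100],(400,300),interpolation=cv2.INTER_CUBIC) for i,x,y in((a,172,138),(b,238,218))]
cv2.imwrite("pics/g4.png",np.hstack(c))
E
```

```text
clock 27.4 pos [ 506.3 -304.8  159.1] psi 1.661 tilt [-0.     0.001] j [-0.6   0.44  1.46  0.    1.24 -0.69] F [-0.6 -0.7 -0.5] open 70.4
tool shift [ -0.5  -1.5 147.1]
```

View pics/g4.png

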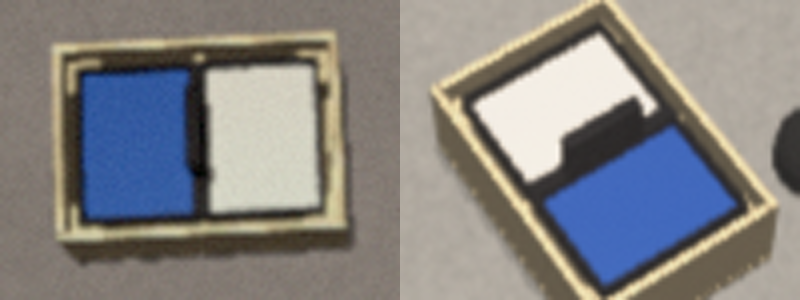

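The tray sits level and square in the box, blue bay at +y and white bay at −y, with a gap all round. Now I grip the plug.

Request:
{"name": "drive_tool", "arguments": {
  "steps": [
    {"tx": -0.5, "ty": -1, "tz": 20, "ax": 0, "ay": 0, "az": 0, "gripper": 0.75},
    {"tx": 0, "ty": 0, "tz": 35, "ax": 0, "ay": 0, "az": 0, "gripper": 0.75},
    {"tx": 0, "ty": 0, "tz": 35, "ax": 0, "ay": 0, "az": 0, "gripper": 0.75},
    {"tx": 0, "ty": 0, "tz": 30, "ax": 0, "ay": 0, "az": 0, "gripper": 0.75},
    {"tx": 0, "ty": 0, "tz": 16, "ax": 0, "ay": 0, "az": 0, "gripper": 0.75},
    {"tx": 0, "ty": 0, "tz": 8, "ax": 0, "ay": 0, "az": 0, "gripper": 0.75},
    {"tx": 0, "ty": 0, "tz": 4, "ax": 0, "ay": 0, "az": 0, "gripper": 0.75},
    {"tx": 0, "ty": 0, "tz": 0, "ax": 0, "ay": 0, "az": 0, "gripper": 0.75},
    {"tx": 0, "ty": 0, "tz": 0, "ax": 0, "ay": 0, "az": 0, "gripper": 0.75},
    {"tx": 0, "ty": 0, "tz": 0, "ax": 0, "ay": 0, "az": 0, "gripper": 0.2}
  ]
}}

```text
clock: 28.5
position: [505.7, -305.6, 11.2]
eef_rot: [2.125, 2.312, 0.0]
wrist_force: [0.3, 0.2, 0.9]
opening: 65.6
grip_force: 0.0
```

Request:
{"name": "drive_tool", "arguments": {
  "steps": [
    {"tx": 0, "ty": 0, "tz": 0, "ax": 0, "ay": 0, "az": 0, "gripper": 0.2},
    {"tx": 0, "ty": 0, "tz": 0, "ax": 0, "ay": 0, "az": 0, "gripper": 0.2},
    {"tx": 0, "ty": 0, "tz": 0, "ax": 0, "ay": 0, "az": 0, "gripper": 0.2},
    {"tx": 0, "ty": 0, "tz": 0, "ax": 0, "ay": 0, "az": 0, "gripper": 0.2},
    {"tx": 0, "ty": 0, "tz": 0, "ax": 0, "ay": 0, "az": 0, "gripper": 0.2},
    {"tx": 0, "ty": 0, "tz": 0, "ax": 0, "ay": 0, "az": 0, "gripper": 0.2},
    {"tx": 0, "ty": 0, "tz": 0, "ax": 0, "ay": 0, "az": 0, "gripper": 0.2},
    {"tx": 0, "ty": 0, "tz": 0, "ax": 0, "ay": 0, "az": 0, "gripper": 0.2},
    {"tx": 0, "ty": 0, "tz": 0, "ax": 0, "ay": 0, "az": 0, "gripper": 0.2},
    {"tx": 0, "ty": 0, "tz": 0, "ax": 0, "ay": 0, "az": 0, "gripper": 0.2}
  ]
}}

```text
clock: 29.5
position: [505.3, -305.3, 10.4]
eef_rot: [2.126, 2.313, 0.0]
wrist_force: [-0.9, -0.1, 4.3]
opening: 41.4
grip_force: 20.0
```

Request:
{"name": "drive_tool", "arguments": {
  "steps": [
    {"tx": 0, "ty": 0, "tz": -10, "ax": 0, "ay": 0, "az": 0, "gripper": 0.2},
    {"tx": 0, "ty": 0, "tz": -30, "ax": 0, "ay": 0, "az": 0, "gripper": 0.2},
    {"tx": 0, "ty": 0, "tz": -40, "ax": 0, "ay": 0, "az": 0, "gripper": 0.2},
    {"tx": 0, "ty": 0, "tz": -40, "ax": 0, "ay": 0, "az": 0, "gripper": 0.2},
    {"tx": 0, "ty": 0, "tz": -20, "ax": 0, "ay": 0, "az": 0, "gripper": 0.2},
    {"tx": 0, "ty": 0, "tz": -10, "ax": 0, "ay": 0, "az": 0, "gripper": 0.2},
    {"tx": 0, "ty": 0, "tz": 0, "ax": 0, "ay": 0, "az": 0, "gripper": 0.2},
    {"tx": 0, "ty": 0, "tz": 0, "ax": 0, "ay": 0, "az": 0, "gripper": 0.2},
    {"tx": 0, "ty": 0, "tz": 0, "ax": 0, "ay": 0, "az": 0, "gripper": 0.2},
    {"tx": 0, "ty": 0, "tz": 0, "ax": 0, "ay": 0, "az": 0, "gripper": 0.2}
  ]
}}

```text
clock: 30.5
position: [505.0, -305.1, 159.1]
eef_rot: [-2.124, -2.312, 0.0]
wrist_force: [-0.2, -0.2, -1.3]
opening: 41.2
grip_force: 20.0
```

```bash
python3 plan.py 619.1 171.2 150; python3 - <<'E'
# tray bay centres as seated, from top view at bay floor z=50
from h import *
im=cv2.imread("pics/top3.png"); hsv=cv2.cvtColor(im,cv2.COLOR_BGR2HSV)
for nm,lo,hi,x0,x1 in(("blue",(100,120,40),(130,255,255),180,222),("white",(15,0,150),(60,45,255),222,256)):
    m=np.zeros(im.shape[:2],np.uint8); m[150:196,x0:x1]=cv2.inRange(hsv[150:196,x0:x1],lo,hi)
    ct=max(cv2.findContours(m,0,cv2.CHAIN_APPROX_NONE)[0],key=cv2.contourArea)[:,0]
    print(nm,cv2.minAreaRect(np.array([T.at(p,50)[:2] for p in ct]).astype(np.float32)))
E
```

```text
clock 30.5 pos [ 505.  -305.1  159.1] psi 1.655 tilt [ 0.001 -0.001] j [-0.61  0.44  1.46  0.    1.24 -0.69] F [-0.2 -0.2 -1.3] open 41.2
tool shift [464.9 153.9   9.4]
blue ((620.1068115234375, 172.18963623046875), (91.78500366210938, 66.96991729736328), 3.7065818309783936)
white ((625.9846801757812, 96.9061279296875), (87.08586120605469, 62.784950256347656), 5.032573699951172)
```

Request:
{"name": "drive_tool", "arguments": {
  "steps": [
    {"tx": 20, "ty": 7, "tz": 0, "ax": 0, "ay": 0, "az": 0, "gripper": 0.2},
    {"tx": 35, "ty": 12, "tz": 0, "ax": 0, "ay": 0, "az": 0, "gripper": 0.2},
    {"tx": 43, "ty": 14, "tz": 0, "ax": 0, "ay": 0, "az": 0, "gripper": 0.2},
    {"tx": 43, "ty": 14, "tz": 0, "ax": 0, "ay": 0, "az": 0, "gripper": 0.2},
    {"tx": 43, "ty": 14, "tz": 0, "ax": 0, "ay": 0, "az": 0, "gripper": 0.2},
    {"tx": 43, "ty": 14, "tz": 0, "ax": 0, "ay": 0, "az": 0, "gripper": 0.2},
    {"tx": 43, "ty": 14, "tz": 0, "ax": 0, "ay": 0, "az": 0, "gripper": 0.2},
    {"tx": 43, "ty": 14, "tz": 0, "ax": 0, "ay": 0, "az": 0, "gripper": 0.2},
    {"tx": 43, "ty": 14, "tz": 0, "ax": 0, "ay": 0, "az": 0, "gripper": 0.2},
    {"tx": 43, "ty": 14, "tz": 0, "ax": 0, "ay": 0, "az": 0, "gripper": 0.2}
  ]
}}

```text
clock: 31.5
position: [602.1, 105.2, 159.7]
eef_rot: [-2.125, -2.313, 0.001]
wrist_force: [1.0, -0.6, -0.8]
opening: 41.3
grip_force: 20.0
```

Request:
{"name": "drive_tool", "arguments": {
  "steps": [
    {"tx": 35, "ty": 12, "tz": 0, "ax": 0, "ay": 0, "az": 0, "gripper": 0.2},
    {"tx": 22, "ty": 7, "tz": 0, "ax": 0, "ay": 0, "az": 0, "gripper": 0.2},
    {"tx": 9, "ty": 3, "tz": 0, "ax": 0, "ay": 0, "az": 0, "gripper": 0.2},
    {"tx": 0, "ty": 0, "tz": 10, "ax": 0, "ay": 0, "az": 0, "gripper": 0.2},
    {"tx": 0, "ty": 0, "tz": 20, "ax": 0, "ay": 0, "az": 0, "gripper": 0.2},
    {"tx": 0, "ty": 0, "tz": 20, "ax": 0, "ay": 0, "az": 0, "gripper": 0.2},
    {"tx": 0, "ty": 0, "tz": 10, "ax": 0, "ay": 0, "az": 0, "gripper": 0.2},
    {"tx": 0, "ty": 0, "tz": 0, "ax": 0, "ay": 0, "az": 0, "gripper": 0.2},
    {"tx": 0, "ty": 0, "tz": 0, "ax": 0, "ay": 0, "az": 0, "gripper": 0.2},
    {"tx": 0, "ty": 0, "tz": 0, "ax": 0, "ay": 0, "az": 0, "gripper": 0.2}
  ]
}}

```text
clock: 32.5
position: [618.9, 170.8, 101.3]
eef_rot: [2.125, 2.312, 0.002]
wrist_force: [-0.1, 0.2, -0.4]
opening: 41.4
grip_force: 20.0
```

```bash
python3 plan.py 619.3 171.5 61
```

```text
clock 32.5 pos [618.9 170.8 101.3] psi 1.655 tilt [0.    0.002] j [0.21 0.61 1.35 0.   1.18 0.13] F [-0.1  0.2 -0.4] open 41.4
tool shift [ 0.7  0.3 40.3]
```

Request:
{"name": "drive_tool", "arguments": {
  "steps": [
    {"tx": 0.5, "ty": 0, "tz": 12, "ax": 0, "ay": 0, "az": 0, "gripper": 0.2},
    {"tx": 0, "ty": 0, "tz": 14, "ax": 0, "ay": 0, "az": 0, "gripper": 0.2},
    {"tx": 0, "ty": 0, "tz": 8, "ax": 0, "ay": 0, "az": 0, "gripper": 0.2},
    {"tx": 0, "ty": 0, "tz": 4, "ax": 0, "ay": 0, "az": 0, "gripper": 0.2},
    {"tx": 0, "ty": 0, "tz": 2, "ax": 0, "ay": 0, "az": 0, "gripper": 0.2},
    {"tx": 0, "ty": 0, "tz": 0, "ax": 0, "ay": 0, "az": 0, "gripper": 0.2},
    {"tx": 0, "ty": 0, "tz": 0, "ax": 0, "ay": 0, "az": 0, "gripper": 0.2},
    {"tx": 0, "ty": 0, "tz": 0, "ax": 0, "ay": 0, "az": 0, "gripper": 0.2},
    {"tx": 0, "ty": 0, "tz": 0, "ax": 0, "ay": 0, "az": 0, "gripper": 0.2},
    {"tx": 0, "ty": 0, "tz": 0, "ax": 0, "ay": 0, "az": 0, "gripper": 0.2}
  ]
}}

```text
clock: 33.5
position: [618.5, 171.5, 60.4]
eef_rot: [2.126, 2.313, 0.0]
wrist_force: [-1.0, 0.5, 1.6]
opening: 41.4
grip_force: 20.0
```

Request:
{"name": "drive_tool", "arguments": {
  "steps": [
    {"tx": 0, "ty": 0, "tz": 0, "ax": 0, "ay": 0, "az": 0, "gripper": 0.58},
    {"tx": 0, "ty": 0, "tz": 0, "ax": 0, "ay": 0, "az": 0, "gripper": 0.58},
    {"tx": 0, "ty": 0, "tz": 0, "ax": 0, "ay": 0, "az": 0, "gripper": 0.58},
    {"tx": 0, "ty": 0, "tz": 0, "ax": 0, "ay": 0, "az": 0, "gripper": 0.58},
    {"tx": 0, "ty": 0, "tz": -10, "ax": 0, "ay": 0, "az": 0, "gripper": 0.58},
    {"tx": 0, "ty": 0, "tz": -25, "ax": 0, "ay": 0, "az": 0, "gripper": 0.58},
    {"tx": 0, "ty": 0, "tz": -35, "ax": 0, "ay": 0, "az": 0, "gripper": 0.58},
    {"tx": 0, "ty": 0, "tz": -25, "ax": 0, "ay": 0, "az": 0, "gripper": 0.58},
    {"tx": 0, "ty": 0, "tz": -5, "ax": 0, "ay": 0, "az": 0, "gripper": 0.75},
    {"tx": 0, "ty": 0, "tz": 0, "ax": 0, "ay": 0, "az": 0, "gripper": 0.75}
  ]
}}

```text
clock: 34.5
position: [618.6, 171.5, 161.1]
eef_rot: [2.125, 2.313, 0.002]
wrist_force: [-0.2, 0.1, -0.6]
opening: 67.1
grip_force: 0.0
```

```bash
python3 plan.py 417.5 -191 150; python3 -c "
from h import *
print(T.at((353.9,263.5),11), S.at((235+(708-400)/5,110+(466-300)/5),14))"
```

```text
clock 34.5 pos [618.6 171.5 161.1] psi 1.655 tilt [0.    0.001] j [0.21 0.55 1.3  0.   1.3  0.13] F [-0.2  0.1 -0.6] open 67.1
tool shift [-344.2 -231.    10.6]
[ 417.44829869 -191.69717676   11.        ] [ 421.00175065 -185.34810713   14.        ]
```

Request:
{"name": "drive_tool", "arguments": {
  "steps": [
    {"tx": -20, "ty": -13, "tz": 0, "ax": 0, "ay": 0, "az": 0, "gripper": 0.75},
    {"tx": -36, "ty": -24, "tz": 0, "ax": 0, "ay": 0, "az": 0, "gripper": 0.75},
    {"tx": -38, "ty": -26, "tz": 0, "ax": 0, "ay": 0, "az": 0, "gripper": 0.75},
    {"tx": -38, "ty": -26, "tz": 0, "ax": 0, "ay": 0, "az": 0, "gripper": 0.75},
    {"tx": -38, "ty": -26, "tz": 0, "ax": 0, "ay": 0, "az": 0, "gripper": 0.75},
    {"tx": -38, "ty": -26, "tz": 0, "ax": 0, "ay": 0, "az": 0, "gripper": 0.75},
    {"tx": -38, "ty": -26, "tz": 0, "ax": 0, "ay": 0, "az": 0, "gripper": 0.75},
    {"tx": -38, "ty": -26, "tz": 0, "ax": 0, "ay": 0, "az": 0, "gripper": 0.75},
    {"tx": -30, "ty": -20, "tz": 0, "ax": 0, "ay": 0, "az": 0, "gripper": 0.75},
    {"tx": -20, "ty": -12, "tz": 0, "ax": 0, "ay": 0, "az": 0, "gripper": 0.75}
  ]
}}

```text
clock: 35.5
position: [420.5, -181.8, 159.0]
eef_rot: [-2.126, -2.31, 0.001]
wrist_force: [0.8, 0.4, -0.4]
opening: 70.8
grip_force: 0.0
```

Request:
{"name": "drive_tool", "arguments": {
  "steps": [
    {"tx": -10, "ty": -5.5, "tz": 0, "ax": 0, "ay": 0, "az": 0, "gripper": 0.75},
    {"tx": 0, "ty": 0, "tz": 20, "ax": 0, "ay": 0, "az": 0, "gripper": 0.75},
    {"tx": 0, "ty": 0, "tz": 30, "ax": 0, "ay": 0, "az": 0, "gripper": 0.75},
    {"tx": 0, "ty": 0, "tz": 30, "ax": 0, "ay": 0, "az": 0, "gripper": 0.75},
    {"tx": 0, "ty": 0, "tz": 10, "ax": 0, "ay": 0, "az": 0, "gripper": 0.75},
    {"tx": 0, "ty": 0, "tz": 0, "ax": 0, "ay": 0, "az": 0, "gripper": 0.75},
    {"tx": 0, "ty": 0, "tz": 0, "ax": 0, "ay": 0, "az": 0, "gripper": 0.75},
    {"tx": 0, "ty": 0, "tz": 0, "ax": 0, "ay": 0, "az": 0, "gripper": 0.75},
    {"tx": 0, "ty": 0, "tz": 0, "ax": 0, "ay": 0, "az": 0, "gripper": 0.75},
    {"tx": 0, "ty": 0, "tz": 0, "ax": 0, "ay": 0, "az": 0, "gripper": 0.75}
  ]
}}

```text
clock: 36.5
position: [418.0, -190.9, 70.9]
eef_rot: [2.125, 2.313, 0.0]
wrist_force: [0.9, 0.8, -0.3]
opening: 70.8
grip_force: 0.0
```

```bash
python3 plan.py 418 -190.7 12
```

```text
clock 36.5 pos [ 418.  -190.9   70.9] psi 1.655 tilt [-0.001  0.001] j [-0.51  0.28  1.91  0.    0.94 -0.59] F [ 0.9  0.8 -0.3] open 70.8
tool shift [ 0.2 -0.1 58.9]
```

Request:
{"name": "drive_tool", "arguments": {
  "steps": [
    {"tx": 0, "ty": 0, "tz": 15, "ax": 0, "ay": 0, "az": 0, "gripper": 0.75},
    {"tx": 0, "ty": 0, "tz": 20, "ax": 0, "ay": 0, "az": 0, "gripper": 0.75},
    {"tx": 0, "ty": 0, "tz": 14, "ax": 0, "ay": 0, "az": 0, "gripper": 0.75},
    {"tx": 0, "ty": 0, "tz": 6, "ax": 0, "ay": 0, "az": 0, "gripper": 0.75},
    {"tx": 0, "ty": 0, "tz": 4, "ax": 0, "ay": 0, "az": 0, "gripper": 0.75},
    {"tx": 0, "ty": 0, "tz": 0, "ax": 0, "ay": 0, "az": 0, "gripper": 0.75},
    {"tx": 0, "ty": 0, "tz": 0, "ax": 0, "ay": 0, "az": 0, "gripper": 0.2},
    {"tx": 0, "ty": 0, "tz": 0, "ax": 0, "ay": 0, "az": 0, "gripper": 0.2},
    {"tx": 0, "ty": 0, "tz": 0, "ax": 0, "ay": 0, "az": 0, "gripper": 0.2},
    {"tx": 0, "ty": 0, "tz": 0, "ax": 0, "ay": 0, "az": 0, "gripper": 0.2}
  ]
}}

```text
clock: 37.5
position: [417.9, -190.8, 11.5]
eef_rot: [2.125, 2.313, 0.0]
wrist_force: [-0.2, -0.0, -0.4]
opening: 42.0
grip_force: 0.0
```

Request:
{"name": "drive_tool", "arguments": {
  "steps": [
    {"tx": 0, "ty": 0, "tz": 0, "ax": 0, "ay": 0, "az": 0, "gripper": 0.2},
    {"tx": 0, "ty": 0, "tz": 0, "ax": 0, "ay": 0, "az": 0, "gripper": 0.2},
    {"tx": 0, "ty": 0, "tz": 0, "ax": 0, "ay": 0, "az": 0, "gripper": 0.2},
    {"tx": 0, "ty": 0, "tz": -10, "ax": 0, "ay": 0, "az": 0, "gripper": 0.2},
    {"tx": 0, "ty": 0, "tz": -30, "ax": 0, "ay": 0, "az": 0, "gripper": 0.2},
    {"tx": 0, "ty": 0, "tz": -40, "ax": 0, "ay": 0, "az": 0, "gripper": 0.2},
    {"tx": 0, "ty": 0, "tz": -40, "ax": 0, "ay": 0, "az": 0, "gripper": 0.2},
    {"tx": 0, "ty": 0, "tz": -20, "ax": 0, "ay": 0, "az": 0, "gripper": 0.2},
    {"tx": 0, "ty": 0, "tz": -10, "ax": 0, "ay": 0, "az": 0, "gripper": 0.2},
    {"tx": 0, "ty": 0, "tz": 0, "ax": 0, "ay": 0, "az": 0, "gripper": 0.2}
  ]
}}

```text
clock: 38.5
position: [418.0, -190.9, 162.1]
eef_rot: [2.124, 2.312, 0.001]
wrist_force: [0.3, -0.4, -0.9]
opening: 39.3
grip_force: 20.0
```

```bash
python3 plan.py 625.6 96.4 160
```

```text
clock 38.5 pos [ 418.  -190.9  162.1] psi 1.655 tilt [-0.001  0.001] j [-0.51  0.15  1.83 -0.    1.16 -0.59] F [ 0.3 -0.4 -0.9] open 39.3
tool shift [268.7 231.1   2.2]
```

Cap held, opening 39.3 mm, base at TCP − 11.5. Next stop is the white bay, release at TCP z ≈ 62.

Request:
{"name": "drive_tool", "arguments": {
  "steps": [
    {"tx": 15, "ty": 13, "tz": 0, "ax": 0, "ay": 0, "az": 0, "gripper": 0.2},
    {"tx": 27, "ty": 23, "tz": 0, "ax": 0, "ay": 0, "az": 0, "gripper": 0.2},
    {"tx": 31, "ty": 27, "tz": 0, "ax": 0, "ay": 0, "az": 0, "gripper": 0.2},
    {"tx": 31, "ty": 27, "tz": 0, "ax": 0, "ay": 0, "az": 0, "gripper": 0.2},
    {"tx": 31, "ty": 27, "tz": 0, "ax": 0, "ay": 0, "az": 0, "gripper": 0.2},
    {"tx": 31, "ty": 27, "tz": 0, "ax": 0, "ay": 0, "az": 0, "gripper": 0.2},
    {"tx": 31, "ty": 27, "tz": 0, "ax": 0, "ay": 0, "az": 0, "gripper": 0.2},
    {"tx": 31, "ty": 27, "tz": 0, "ax": 0, "ay": 0, "az": 0, "gripper": 0.2},
    {"tx": 26, "ty": 21, "tz": 0, "ax": 0, "ay": 0, "az": 0, "gripper": 0.2},
    {"tx": 14.5, "ty": 12, "tz": 0, "ax": 0, "ay": 0, "az": 0, "gripper": 0.2}
  ]
}}

```text
clock: 39.5
position: [625.5, 98.4, 158.7]
eef_rot: [-2.122, -2.313, 0.003]
wrist_force: [-0.3, -1.0, -0.5]
opening: 39.2
grip_force: 20.0
```

Request:
{"name": "drive_tool", "arguments": {
  "steps": [
    {"tx": 0, "ty": 0, "tz": 0, "ax": 0, "ay": 0, "az": 0, "gripper": 0.2},
    {"tx": 0, "ty": 0, "tz": 10, "ax": 0, "ay": 0, "az": 0, "gripper": 0.2},
    {"tx": 0, "ty": 0, "tz": 20, "ax": 0, "ay": 0, "az": 0, "gripper": 0.2},
    {"tx": 0, "ty": 0, "tz": 20, "ax": 0, "ay": 0, "az": 0, "gripper": 0.2},
    {"tx": 0, "ty": 0, "tz": 10, "ax": 0, "ay": 0, "az": 0, "gripper": 0.2},
    {"tx": 0, "ty": 0, "tz": 0, "ax": 0, "ay": 0, "az": 0, "gripper": 0.2},
    {"tx": 0, "ty": 0, "tz": 0, "ax": 0, "ay": 0, "az": 0, "gripper": 0.2},
    {"tx": 0, "ty": 0, "tz": 0, "ax": 0, "ay": 0, "az": 0, "gripper": 0.2},
    {"tx": 0, "ty": 0, "tz": 0, "ax": 0, "ay": 0, "az": 0, "gripper": 0.2},
    {"tx": 0, "ty": 0, "tz": 0, "ax": 0, "ay": 0, "az": 0, "gripper": 0.2}
  ]
}}

```text
clock: 40.5
position: [625.5, 96.3, 101.8]
eef_rot: [2.125, 2.313, 0.001]
wrist_force: [-0.4, -0.3, -0.5]
opening: 39.3
grip_force: 20.0
```

```bash
python3 plan.py 625.6 96.4 62.3
```

```text
clock 40.5 pos [625.5  96.3 101.8] psi 1.655 tilt [-0.     0.001] j [ 0.09  0.59  1.38 -0.    1.17  0.01] F [-0.4 -0.3 -0.5] open 39.3
tool shift [ 0.1  0.1 39.5]
```

Request:
{"name": "drive_tool", "arguments": {
  "steps": [
    {"tx": 0, "ty": 0, "tz": 12, "ax": 0, "ay": 0, "az": 0, "gripper": 0.2},
    {"tx": 0, "ty": 0, "tz": 14, "ax": 0, "ay": 0, "az": 0, "gripper": 0.2},
    {"tx": 0, "ty": 0, "tz": 8, "ax": 0, "ay": 0, "az": 0, "gripper": 0.2},
    {"tx": 0, "ty": 0, "tz": 4, "ax": 0, "ay": 0, "az": 0, "gripper": 0.2},
    {"tx": 0, "ty": 0, "tz": 1.5, "ax": 0, "ay": 0, "az": 0, "gripper": 0.2},
    {"tx": 0, "ty": 0, "tz": 0, "ax": 0, "ay": 0, "az": 0, "gripper": 0.2},
    {"tx": 0, "ty": 0, "tz": 0, "ax": 0, "ay": 0, "az": 0, "gripper": 0.2},
    {"tx": 0, "ty": 0, "tz": 0, "ax": 0, "ay": 0, "az": 0, "gripper": 0.2},
    {"tx": 0, "ty": 0, "tz": 0, "ax": 0, "ay": 0, "az": 0, "gripper": 0.2},
    {"tx": 0, "ty": 0, "tz": 0, "ax": 0, "ay": 0, "az": 0, "gripper": 0.2}
  ]
}}

```text
clock: 41.5
position: [625.3, 96.3, 61.8]
eef_rot: [2.126, 2.313, 0.0]
wrist_force: [-0.5, 0.1, -1.1]
opening: 39.3
grip_force: 20.0
```

Request:
{"name": "drive_tool", "arguments": {
  "steps": [
    {"tx": 0, "ty": 0, "tz": 0, "ax": 0, "ay": 0, "az": 0, "gripper": 0.58},
    {"tx": 0, "ty": 0, "tz": 0, "ax": 0, "ay": 0, "az": 0, "gripper": 0.58},
    {"tx": 0, "ty": 0, "tz": 0, "ax": 0, "ay": 0, "az": 0, "gripper": 0.58},
    {"tx": 0, "ty": 0, "tz": 0, "ax": 0, "ay": 0, "az": 0, "gripper": 0.58},
    {"tx": 0, "ty": 0, "tz": -10, "ax": 0, "ay": 0, "az": 0, "gripper": 0.58},
    {"tx": 0, "ty": 0, "tz": -25, "ax": 0, "ay": 0, "az": 0, "gripper": 0.58},
    {"tx": 0, "ty": 0, "tz": -35, "ax": 0, "ay": 0, "az": 0, "gripper": 0.58},
    {"tx": 0, "ty": 0, "tz": -30, "ax": 0, "ay": 0, "az": 0, "gripper": 0.58},
    {"tx": -10, "ty": -5, "tz": 0, "ax": 0, "ay": 0, "az": 0, "gripper": 0.58},
    {"tx": -30, "ty": -15, "tz": 0, "ax": 0, "ay": 0, "az": 0, "gripper": 0.58}
  ]
}}

```text
clock: 42.5
position: [609.0, 55.7, 162.6]
eef_rot: [2.122, 2.315, 0.002]
wrist_force: [-0.1, -1.6, -1.4]
opening: 54.2
grip_force: 0.0
```

Request:
{"name": "drive_tool", "arguments": {
  "steps": [
    {"tx": -40, "ty": -20, "tz": 0, "ax": 0, "ay": 0, "az": 0, "gripper": 0.58},
    {"tx": -40, "ty": -20, "tz": 0, "ax": 0, "ay": 0, "az": 0, "gripper": 0.58},
    {"tx": -40, "ty": -20, "tz": 0, "ax": 0, "ay": 0, "az": 0, "gripper": 0.58},
    {"tx": -40, "ty": -20, "tz": 0, "ax": 0, "ay": 0, "az": 0, "gripper": 0.58},
    {"tx": -40, "ty": -20, "tz": 0, "ax": 0, "ay": 0, "az": 0, "gripper": 0.58},
    {"tx": -30, "ty": -15, "tz": 0, "ax": 0, "ay": 0, "az": 0, "gripper": 0.58},
    {"tx": -15, "ty": -5, "tz": 0, "ax": 0, "ay": 0, "az": 0, "gripper": 0.58},
    {"tx": 0, "ty": 0, "tz": 0, "ax": 0, "ay": 0, "az": 0, "gripper": 0.58},
    {"tx": 0, "ty": 0, "tz": 0, "ax": 0, "ay": 0, "az": 0, "gripper": 0.58},
    {"tx": 0, "ty": 0, "tz": 0, "ax": 0, "ay": 0, "az": 0, "gripper": 0.58}
  ]
}}

```text
clock: 43.5
position: [510.3, -198.3, 161.6]
eef_rot: [-2.124, -2.315, -0.0]
wrist_force: [0.0, 0.2, 0.6]
opening: 54.5
grip_force: 0.0
```

```bash
python3 - <<'E'
from h import *
a=pic("top");b=pic("scene"); cv2.imwrite("pics/top4.png",a);cv2.imwrite("pics/scene4.png",b)
t=[cv2.resize(i,(400,300)) for i in(a,b)]
c=[cv2.resize(i[y:y+75,x:x+100],(400,300),interpolation=cv2.INTER_CUBIC) for i,x,y in((a,172,138),(b,238,218))]
cv2.imwrite("pics/g5.png",np.vstack([np.hstack(c),np.hstack(t)]))
E
```

```text
(no output)
```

View pics/g5.png

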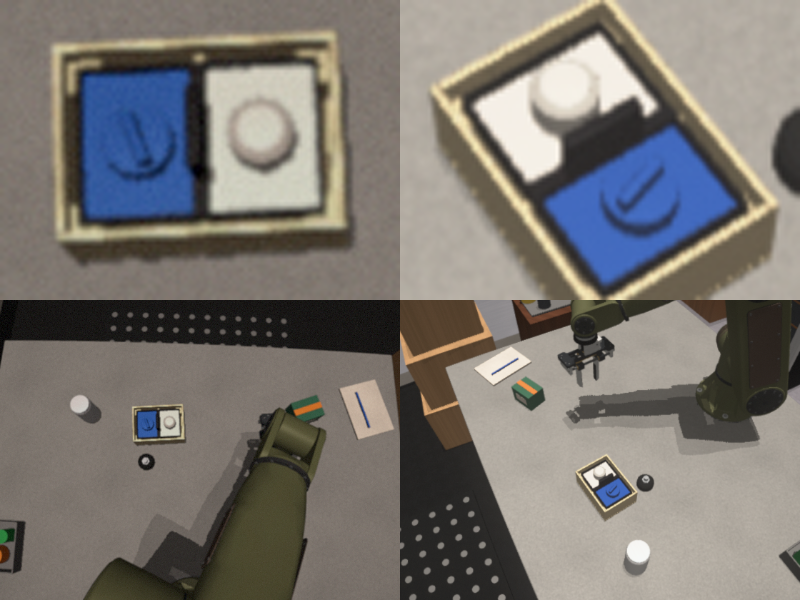

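The plug stands in the blue bay at tile (140,140) and the cap in the white bay at (262,135), both upright. The tray is level, the can, carton and big foot have not moved, and the robot is clear of everything.

```bash
python3 -c "
from rig import manip
print(manip.hand_in())"
```

```text
the job is handed in; nothing more can be done
None
```

The box is packed as asked and handed in at about 44 s: coupling on yellow, foot on red, tray level, plug and cap upright in their bays, and the can and carton untouched.

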